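# Stow the plaster mould in the mould chest

## Robot

A 6-joint arm with a two-finger parallel gripper is mounted at the origin on the work surface. World frame = base frame: x ahead of the robot, y to its left, z up, the work surface at z = 0. Lengths are in mm, angles in rad, forces in N, time in s.
With the tool pointing down it reaches from about 325 to 875 mm from the base axis. Payload 4.4 kg.
Tool frame: the origin (TCP) lies where the fingers leave the gripper's body, on its centre line; the fingertips stand 73 mm ahead of it and the grasp point (between the pads) lies 54 mm ahead of it; x points along the fingers, y is the direction in which the jaws open and shut, and the axes are right-handed (so a half turn about x gives the same grasp; the last joint's range is limited). The gripper opens to 85 mm and grips with 20 to 120 N. Pads are 22 mm wide; open, the fingers measure 114 mm over their backs; the gripper's body (76 mm by 85 mm) begins 54 mm behind the grasp point. The pads swing forward as they close: fully open they stand 13 mm farther back than shut.
Start: joints at [-1.308, 0.207, 1.542, -0, 1.393, -0.15], TCP at [231.191, -526.478, 303.882] pointing down, gripper open.
Joint ranges: [-2.73, 2.73], [-0.86, 2.22], [0.23, 2.46], [-1.11, 4.25], [0.08, 2.63], [-2.82, 2.82]. Speed limits (rad/s): [2.79, 2.79, 3.14, 3.14, 3.14, 3.14].

## Interface

Orientations are given as [roll, pitch, yaw] about the fixed x, y, z axes, in that order (R = Rz(yaw) Ry(pitch) Rx(roll)).
In Python, from cell import status, cams, workorder gives the robot as it stands.
- The arm moves only by the tool send_rows, never from a script. Its arguments are lists of equal length, an entry for each row: "travel": the shift along the tool's x, y, z scaled (see below), a list of three; "twist": the turn, a rotation vector about the tool's x, y, z scaled (see below), a list of three; "claw": the opening, from 0 (shut) to 1 (fully open). In form: {"travel": [[tx, ty, tz], ...], "twist": [[wx, wy, wz], ...], "claw": [claw, ...]}. A call has 1 to 8 rows; each row shifts and turns the commanded pose from where the row before left it, along the tool's axes as they then stand; what a row does not reach is not made up. The controller multiplies each number of a shift by 0.1 m and each number of a turn by 0.15 rad. A row lasts 1/8 s, in which the tool goes at most 62.5 mm and 10.7 degrees, less where a joint would pass 70% of its speed; a pose out of reach is approached as far as the arm can. A call with a number of a shift or a turn outside -1 to 1 is refused whole. A call with a gripper value outside its range is refused whole. The fingers move at their own pace and stop on an object; "squeeze" is the grip in N (left out, the last holds). Time passes only in rows, so rows that do not move let the fingers close. It gives the time, the measured TCP pose, the force and the opening at its end, in the units of the state.
- status.read_state(): the state, without advancing time (a new reading comes with each control period).
- cams.grab_frame(name): name is "side" or "top"; returns the picture (384x512x3 uint8, blue, green, red); there is no depth.
- cams.camera_params(name): a dict with "K" (3x3 intrinsics, pixels), "xyz" and "attitude" of the camera in the world. Camera axes: x right, y down, z forward; pixel columns grow to the right and rows downward; lengths in mm; the calibration is good to about 2 mm. A picture is of the moment at which its call begins. camera_params takes no time and is no camera call.
- workorder.job_done(): hands the job in, once; it reports no verdict.
The state is a dict: "t": time; "joint_positions": joint angles; "joint_velocities": joint speeds; "effort": joint torques, N m; "position": TCP position; "eef_rot": TCP orientation; "contact_force": force on the tool from outside, world axes, zero at the start; "ft_torque": the same for the moment, N m; "gripper_width": finger opening in mm.
Only numpy, scipy, OpenCV 4.12 (cv2) and the standard library are available. Lean on these libraries where they do the work, as an engineer would, in place of code of your own. Each camera call takes 0.05 s, during which the arm holds its last target.

## Task

Put the small plaster mould that was left on the closed lid of the wooden mould chest away inside the chest. First set it aside, right side up, on the square ware board; then lift the chest's lid until it rests open on its stop and let go; then take the mould again and lower it, right side up, onto the floor of the empty narrow slot along the front of the chest, its length along the slot. Plaster chips easily: set the mould down, never drop or tip it, and leave the jug, the tool pot, the banding wheel and the wooden rib where they are.

Things in the scene. Friction and masses are not known exactly. Their poses are not given: they have to be found in the camera images.
- mould_centre (a point): Centre of the plaster mould, a loose off-white block 66 (its x, length) x 42 (y, width) x 34 mm tall (z), 0.12 kg, with a small round hole drawn on top. It starts on the closed chest lid, its length roughly along the chest's x, one end only 5 to 11 mm behind the bar handle: no room for a finger there, so take it across its 42 mm width. Standing on a surface this point is 17 mm above it.
- chest: Wooden mould chest fixed to the bench, 180 (x) x 220 (y) x 70 mm tall, walls and floor 6 mm; origin under its centre, x from its front (robot's side) to its hinged back, z up. Inside, an empty narrow slot runs along the front; behind a divider as tall as the walls the rest is full of other moulds, none above the walls.
- slot (a point): Centre of the floor of the chest's empty front slot, 56 mm in front of the chest's centre and 6 mm above the bench; axes as the chest's. The slot is 56 mm wide (x) and 208 mm long (y); its walls rise 64 mm above this point. There is no room for fingers beside the mould's 42 mm width, plenty beyond its 66 mm length.
- lid_handle (a point): Middle of the lid's handle, a round steel bar 10 mm thick, 120 mm long, parallel to the chest's y, its axis 42 mm off the lid's outer face, on a post at each end. It moves with the lid. Lid shut: 122.5 mm above the bench, 30 mm behind the lid's front edge. The bar can turn between the fingers.
- lid_hinge (a point): Middle of the lid's hinge line, which runs along the chest's y at the top of its back wall. With the lid shut the handle point lies 150 mm in front of this point (chest -x) and 52 mm above it.
- lid (a joint): Lid angle in rad: 0 shut, growing as it opens up and back, 1.75 on its stop, a little past upright. Wood, 180 x 220 x 10 mm, about 0.3 kg, top face 80.5 mm above the bench when shut. The hinge is loose: let go before about 1.3 it falls shut; past about 1.6 it falls back on its stop and stays there.
- board: Ware board: a plain wooden square 180 x 180 mm, 12 mm thick, fixed on the bench; origin at the centre of its underside.
- jug: Bystander: white jug, 105 mm tall, 84 mm across, with a handle; origin under its centre.
- toolpot: Bystander: terracotta pot, 72 mm across, 90 mm tall, with wooden tools standing up to 175 mm; origin under its centre.
- wheel: Bystander: banding wheel, a round grey stone-like top on a steel foot, 190 mm across, 76 mm tall; origin under its centre.
- rib: Bystander: flat dark wooden rib, 50 x 90 x 8 mm, lying on the bench; origin at the centre of its underside.
Things that resemble listed ones, but are neither listed nor needed, are in the scene too. There is more than one size of the part that bears mould_centre; the job needs the largest.

How it is judged:
By the outcome, as a careful person would: the job done as asked, in the order asked, and still so for the second after the job is handed in, with the robot touching nothing.
It also fails if it takes over 72 s, if anything falls off the work surface, if the arm or the gripper's body presses on something with over 40 N, if the wrist force passes 120 N, or if a joint passes its speed limit or range.

## Working session

There is one attempt and no reset: what is moved stays moved. The work goes in short steps, Python scripts to look and compute and a tool call to move; the robot and the scene stay as the last step left them, time stands still between calls to the robot, and variables do not carry over. Pictures are saved under pics/ and viewed, and the job is handed in when it is done.

Besides the shell and the picture viewer there is one more tool, called by a JSON object that holds its "api" and its "payload". send_rows: Moves the arm, as the interface text tells. Its arguments: {"type":"object","properties":{"travel":{"type":"array"},"twist":{"type":"array"},"claw":{"type":"array"},"squeeze":{"type":"number"}},"required":["travel","twist","claw"]}

```bash
ls; mkdir -p pics; python3 - <<'E'
from cell import status,cams,workorder
import cv2
print(status.read_state())
for n in("side","top"):
    print(n,cams.camera_params(n)); cv2.imwrite(f"pics/{n}0.png",cams.grab_frame(n))
E
```

```text
pics
{'t': 0.0, 'joint_positions': array([-1.30748620e+00,  2.07441494e-01,  1.54297913e+00,  1.00070281e-05,
        1.39348655e+00, -1.50475484e-01]), 'joint_velocities': array([ 1.32511151e-03,  1.65245319e-03,  8.18361856e-05,  5.95037717e-04,
       -1.78848451e-03, -3.42994403e-04]), 'effort': array([ 1.58163588e-03, -3.83025634e+01, -2.91596836e+01,  1.59601818e-04,
        1.04764858e-02,  9.40455607e-06]), 'position': array([ 231.04242816, -525.88713463,  302.70141812]), 'eef_rot': array([-1.7255258 ,  1.56848178,  1.82985069]), 'contact_force': array([-0.02755932,  0.2584701 ,  0.14444642]), 'ft_torque': array([-0.01833572,  0.00109975,  0.05562022]), 'gripper_width': 85.57398488208399}
side {'K': array([[451.28185901,   0.        , 259.1574582 ],
       [  0.        , 451.28185901, 189.89647691],
       [  0.        ,   0.        ,   1.        ]]), 'xyz': array([   61.5569972 , -1106.67325513,   789.22117771]), 'attitude': array([-2.08178908, -0.01049945, -0.42046388])}
top {'K': array([[386.66926557,   0.        , 262.03380282],
       [  0.        , 386.66926557, 191.29708454],
       [  0.        ,   0.        ,   1.        ]]), 'xyz': array([ 436.01151838,   22.69781039, 1297.49887362]), 'attitude': array([-3.04579519, -0.02122365, -1.5935049 ])}
```

View pics/side0.png

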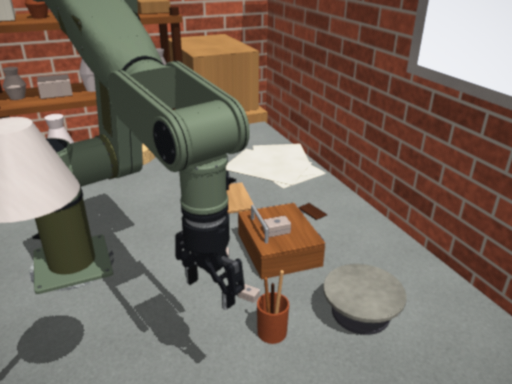

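View pics/top0.png

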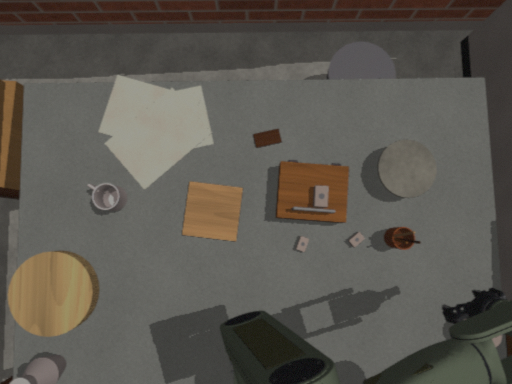

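The top view shows the chest at about (313,192) with a mould on its lid at (321,196) and the bar handle at (315,210). The ware board is at (213,211). Small look-alike moulds lie on the bench at (302,243) and (357,240). The round board at (52,293) is not the ware board. Candidates for the mould are (321,196), (302,243) and (357,240). I choose the one on the lid and check it in a crop.

```bash
cat > h.py <<'E'
import numpy as np, cv2
from scipy.spatial.transform import Rotation as R
from scipy.optimize import least_squares
from cell import status,cams
P={n:cams.camera_params(n) for n in("side","top")}
def Rc(n): return R.from_euler('xyz',P[n]['attitude']).as_matrix()
def proj(n,X):
    p=P[n];c=(np.atleast_2d(X)-p['xyz'])@Rc(n)
    q=c@p['K'].T
    return q[:,:2]/q[:,2:]
def onz(n,uv,z):
    p=P[n];uv=np.atleast_2d(uv).astype(float)
    d=np.c_[uv,np.ones(len(uv))]@np.linalg.inv(p['K']).T@Rc(n).T
    return p['xyz']+d*((z-p['xyz'][2])/d[:,2:])
def tri(s,t):
    A=[];o=[]
    for n,uv in(("side",s),("top",t)):
        d=onz(n,uv,0)[0]-P[n]['xyz'];d/=np.linalg.norm(d)
        M=np.eye(3)-np.outer(d,d);A.append(M);o.append(M@P[n]['xyz'])
    X=np.linalg.lstsq(np.vstack(A),np.hstack(o),rcond=None)[0]
    return X, proj("side",X)[0]-s, proj("top",X)[0]-t
def crop(n,im,u0,v0,w,h,k,out):
    c=cv2.resize(im[v0:v0+h,u0:u0+w],None,fx=k,fy=k,interpolation=cv2.INTER_CUBIC)
    for i in range(0,w,10): 
        cv2.line(c,(i*k,0),(i*k,6),(0,255,255),1); 
        if i%20==0: cv2.putText(c,str(u0+i),(i*k,16),0,.4,(0,255,255),1)
    for i in range(0,h,10): 
        cv2.line(c,(0,i*k),(6,i*k),(0,255,255),1)
        if i%20==0: cv2.putText(c,str(v0+i),(8,i*k+4),0,.4,(0,255,255),1)
    cv2.imwrite("pics/"+out,c)
E
python3 - <<'E'
from h import *
s=cv2.imread("pics/side0.png");t=cv2.imread("pics/top0.png")
crop("side",s,220,190,120,100,6,"side0c.png")
crop("top",t,265,150,110,100,6,"top0c.png")
crop("top",t,170,165,90,90,6,"top0b.png")
E
```

```text
(no output)
```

View pics/side0c.png

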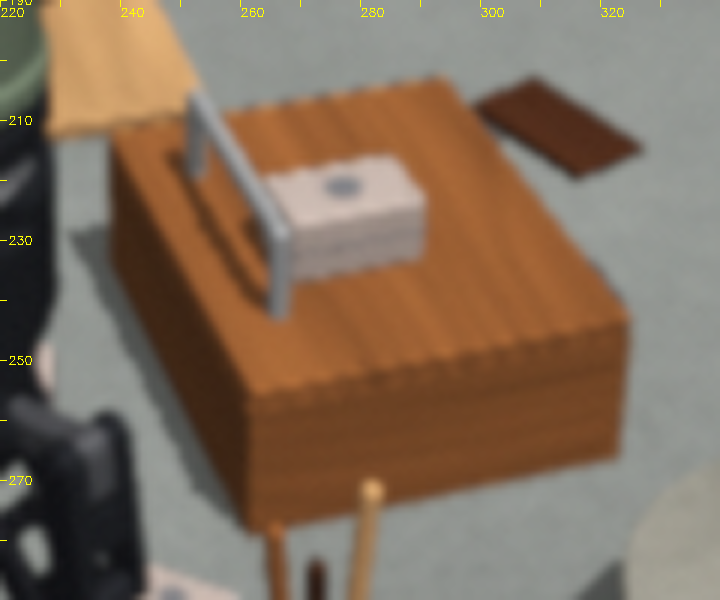

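View pics/top0c.png

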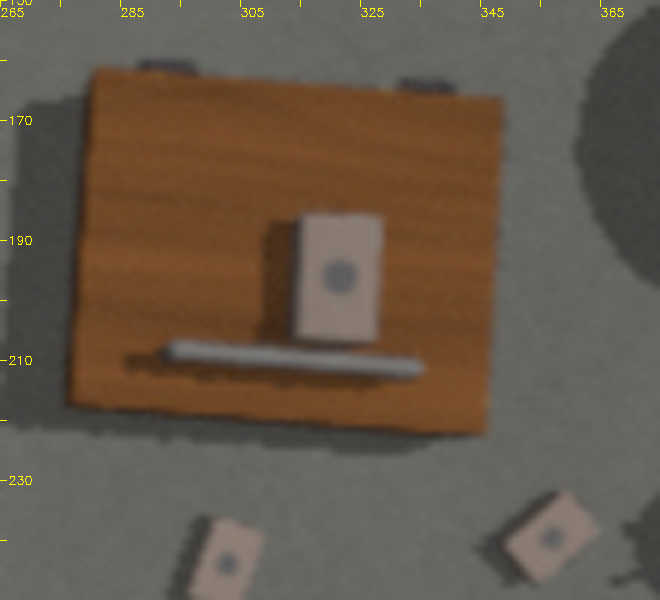

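View pics/top0b.png

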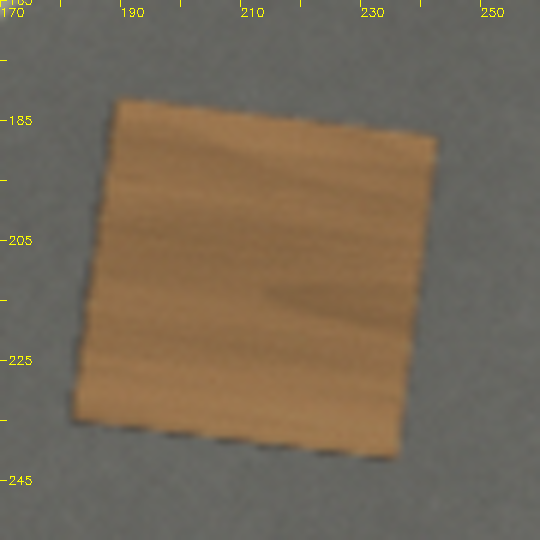

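```bash
cat > fit.py <<'E'
from h import *
off=lambda a,u0,v0:(np.array(a)+.5)/6-.5+[u0,v0]
# order FL(front,+y) FR(front,-y) BR BL ; lid 180x220
loc=np.array([[-90,110],[-90,-110],[90,-110],[90,110]],float)
T=off([(70,405),(486,435),(503,98),(95,68)],265,150)
S=off([(112,130),(250,395),(628,320),(442,78)],220,190)
def pts(p,loc,z):
    c,s=np.cos(p[2]),np.sin(p[2]);return np.c_[loc@np.array([[c,s],[-s,c]])+p[:2],np.full(len(loc),z)]
def f(p): X=pts(p,loc,p[3]);return np.r_[(proj("top",X)-T).ravel(),(proj("side",X)-S).ravel()]
r=least_squares(f,[530,-90,0,80]);print("lid",r.x,np.round(r.fun.reshape(-1,2),1).tolist())
# top only with z fixed
g=lambda p:(proj("top",pts(p,loc,80.5))-T).ravel()
r2=least_squares(g,[530,-90,0]);print("lid top only",r2.x)
print("hole tri",tri(off([(343,187)],220,190)[0],off([(340,277)],265,150)[0]))
lm=np.array([[-33,21],[-33,-21],[33,-21],[33,21]],float)
TM=off([(297,338),(378,342),(383,215),(303,213)],265,150)
g=lambda p:(proj("top",pts(p,lm,114.5))-TM).ravel()
r3=least_squares(g,[530,-90,0]);print("mould top",r3.x,np.round(r3.fun,1))
print("handle far",tri(off([(193,97)],220,190)[0],off([(170,348)],265,150)[0]))
print("handle near",tri(off([(280,233)],220,190)[0],off([(423,368)],265,150)[0]))
print("handle z=127",onz("top",off([(168,350),(424,368)],265,150),125))
lb=np.array([[-90,90],[-90,-90],[90,-90],[90,90]],float)
TB=off([(73,420),(397,459),(436,135),(117,98)],170,165)
g=lambda p:(proj("top",pts(p,lb,12))-TB).ravel()
r4=least_squares(g,[530,100,0]);print("board",r4.x,np.round(r4.fun,1))
E
python3 fit.py
```

```text
lid [ 5.49983390e+02 -1.66903326e+02 -9.84697700e-02  7.89732378e+01] [[-0.1, -0.4], [0.0, -0.1], [0.3, -0.1], [-0.2, -0.5], [-1.2, 0.5], [-0.4, -0.0], [0.5, -0.1], [0.2, -0.1]]
lid top only [ 5.49031728e+02 -1.66544980e+02 -9.50570523e-02]
hole tri (array([ 532.15921229, -187.2960268 ,  115.01113763]), array([-0.24919943,  0.03253512]), array([ 0.07939694, -0.20780459]))
mould top [ 5.31651650e+02 -1.87258718e+02 -7.45606557e-02] [ 0.   0.1  0.1  0.2  0.   0.  -0.2 -0.4]
handle far (array([496.87853806, -97.96058257, 121.34950882]), array([-0.09087469,  0.00874455]), array([ 0.02787516, -0.08053591]))
handle near (array([ 483.45823298, -225.40483559,  126.75371621]), array([-0.00236805,  0.00027271]), array([ 0.00070017, -0.00192009]))
handle z=127 [[ 495.45518054  -96.44810354  125.        ]
 [ 483.51242975 -226.28353983  125.        ]]
board [ 4.97607973e+02  1.59136875e+02 -1.38843873e-01] [-0.2  0.1  0.2 -0.   0.2  0.  -0.2 -0.1]
```

```bash
cat >> h.py <<'E'
np.set_printoptions(suppress=True,precision=3)
def down(yaw): # tool x down, tool y = (cos,sin) of world dir yaw+90
    y=np.array([-np.sin(yaw),np.cos(yaw),0]);x=np.array([0,0,-1.]);return np.c_[x,y,np.cross(x,y)]
def st():
    s=status.read_state();Rm=R.from_euler('xyz',s['eef_rot']).as_matrix();return s,s['position'],Rm
def go(target,Rt):
    s,p,Rm=st()
    rv=R.from_matrix(Rm.T@Rt).as_rotvec()
    print("t",s['t'],"pos",p,"q",s['joint_positions'],"w",s['gripper_width'],"F",s['contact_force'])
    print("rot/0.15",rv/.15,"| shift/100 in current axes",Rm.T@(np.array(target)-p)/100,"| in target axes",Rt.T@(np.array(target)-p)/100)
E
python3 - <<'E'
from h import *
s,p,Rm=st();print(Rm)
for y in(-0.08,-0.08+np.pi): go([532,-187.3,300],down(y))
E
```

```text
[[-0.001  0.402 -0.916]
 [ 0.002 -0.916 -0.402]
 [-1.    -0.002 -0.   ]]
t 0.1 pos [ 231.04  -525.953  302.826] q [-1.308  0.207  1.543  0.     1.394 -0.15 ] w 85.41976798007722 F [ 0.747  0.81  -0.007]
rot/0.15 [-17.652  -0.019   0.002] | shift/100 in current axes [ 0.033 -1.891 -4.117] | in target axes [0.028 3.616 2.729]
t 0.1 pos [ 231.04  -525.953  302.826] q [-1.308  0.207  1.543  0.     1.394 -0.15 ] w 85.41976798007722 F [ 0.747  0.81  -0.007]
rot/0.15 [3.292 0.001 0.014] | shift/100 in current axes [ 0.033 -1.891 -4.117] | in target axes [ 0.028 -3.616 -2.729]
```

{"api": "send_rows", "payload": {"travel": [[0, 0, 0], [0, 0, 0], [0, 0, 0], [0, 0, 0]], "twist": [[0.82, 0, 0], [0.82, 0, 0], [0.82, 0, 0], [0.83, 0, 0]], "claw": [1, 1, 1, 1]}}

```text
t: 0.6
position: [231.1, -526.1, 303.2]
eef_rot: [-1.239, 1.569, 1.818]
contact_force: [1.4, 0.3, -1.1]
gripper_width: 85.3
```

{"api": "send_rows", "payload": {"travel": [[0, -0.45, -0.34], [0, -0.45, -0.34], [0, -0.45, -0.34], [0, -0.45, -0.34], [0, -0.45, -0.34], [0, -0.45, -0.34], [0, -0.45, -0.34], [0, -0.45, -0.34]], "twist": [[0, 0, 0], [0, 0, 0], [0, 0, 0], [0, 0, 0], [0, 0, 0], [0, 0, 0], [0, 0, 0], [0, 0, 0]], "claw": [1, 1, 1, 1, 1, 1, 1, 1]}}

```text
t: 1.6
position: [531.8, -187.6, 303.4]
eef_rot: [-0.191, 1.57, 2.87]
contact_force: [1.4, -0.5, -0.2]
gripper_width: 85.4
```

```bash
python3 - <<'E'
from h import *
go([532,-187.3,220],down(-0.085+np.pi))
s=cams.grab_frame("side");t=cams.grab_frame("top")
crop("side",s,200,90,160,160,4,"s1.png"); cv2.imwrite("pics/t1.png",t)
E
```

```text
t 1.6 pos [ 531.78  -187.609  303.415] q [-0.493  0.184  1.569 -0.     1.389  1.158] w 85.3735851129751 F [ 1.428 -0.55  -0.154]
rot/0.15 [0.035 0.004 0.001] | shift/100 in current axes [ 0.834 -0.003 -0.002] | in target axes [ 0.834 -0.003 -0.002]
```

View pics/s1.png

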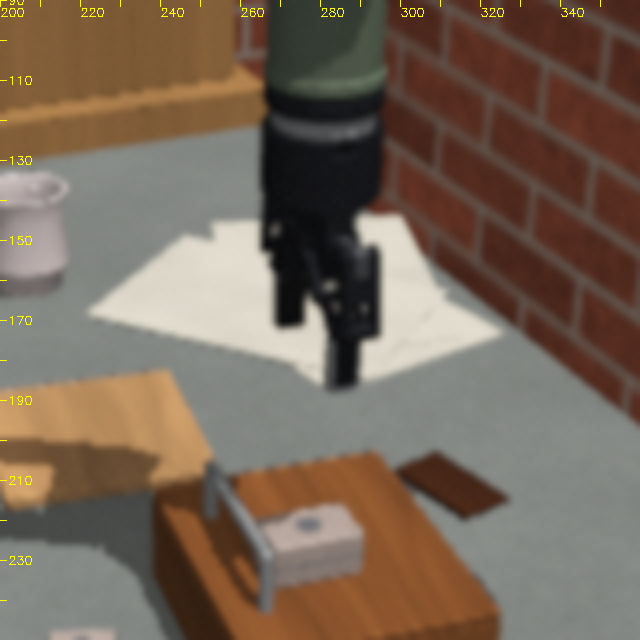

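```bash
python3 - <<'E'
from h import *
for z in(250,243,236,230): print(z,proj("side",[[532,-187-48,z],[532,-187+48,z]]))
E
```

```text
250 [[286.418 185.055]
 [269.977 169.135]]
243 [[286.306 187.51 ]
 [269.919 171.48 ]]
236 [[286.195 189.95 ]
 [269.861 173.811]]
230 [[286.1   192.03 ]
 [269.811 175.799]]
```

{"api": "send_rows", "payload": {"travel": [[0.4, 0, 0], [0.4, 0, 0], [0.3, 0, 0], [0.2, 0, 0], [0.1, 0, 0], [0.06, 0, 0], [0, 0, 0]], "twist": [[0.03, 0, 0], [0, 0, 0], [0, 0, 0], [0, 0, 0], [0, 0, 0], [0, 0, 0], [0, 0, 0]], "claw": [1, 1, 1, 1, 1, 1, 1]}}

```text
t: 2.58
position: [531.0, -189.5, 158.1]
eef_rot: [2.542, 1.571, -0.684]
contact_force: [-0.1, 0.8, -0.5]
gripper_width: 85.7
```

```bash
python3 - <<'E'
from h import *
go([532,-187.3,157],down(-0.085+np.pi))
s=cams.grab_frame("side")
crop("side",s,220,150,130,120,5,"s2.png")
E
```

```text
t 2.575 pos [ 531.038 -189.54   158.088] q [-0.496  0.345  1.694 -0.     1.102  1.159] w 85.6983620242497 F [-0.081  0.755 -0.479]
rot/0.15 [ 0.004 -0.002 -0.001] | shift/100 in current axes [ 0.011 -0.023 -0.008] | in target axes [ 0.011 -0.023 -0.008]
```

View pics/s2.png

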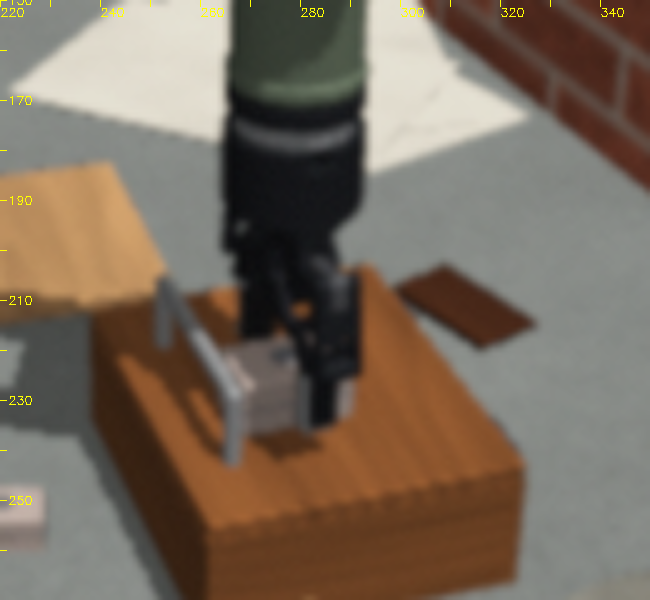

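{"api": "send_rows", "payload": {"travel": [[0, -0.02, -0.01], [0, 0, 0], [0, 0, 0], [0, 0, 0], [0, 0, 0], [0, 0, 0], [0, 0, 0], [0, 0, 0]], "twist": [[0, 0, 0], [0, 0, 0], [0, 0, 0], [0, 0, 0], [0, 0, 0], [0, 0, 0], [0, 0, 0], [0, 0, 0]], "claw": [1, 0.7, 0.4, 0.3, 0.3, 0.3, 0.3, 0.3], "squeeze": 30}}

```text
t: 3.62
position: [532.4, -187.4, 158.2]
eef_rot: [2.994, 1.57, -0.231]
contact_force: [-0.5, 1.8, 4.8]
gripper_width: 41.7
```

{"api": "send_rows", "payload": {"travel": [[-0.05, 0, 0], [-0.1, 0, 0], [-0.2, 0, 0], [-0.3, 0, 0], [-0.3, 0, 0], [0, 0, 0]], "twist": [[0, 0, 0], [0, 0, 0], [0, 0, 0], [0, 0, 0], [0, 0, 0], [0, 0, 0]], "claw": [0.3, 0.3, 0.3, 0.3, 0.3, 0.3]}}

```text
t: 4.38
position: [533.7, -188.3, 256.1]
eef_rot: [2.718, 1.564, -0.508]
contact_force: [-0.1, -0.5, -1.2]
gripper_width: 41.6
```

```bash
python3 - <<'E'
from h import *
go([498,150,250],down(-0.139+np.pi))
s=cams.grab_frame("side")
crop("side",s,220,120,130,120,5,"s3.png")
E
```

```text
t 4.375 pos [ 533.737 -188.29   256.132] q [-0.492  0.227  1.619 -0.     1.288  1.163] w 41.60067755985503 F [-0.148 -0.462 -1.231]
rot/0.15 [ 0.365 -0.044 -0.018] | shift/100 in current axes [ 0.047 -3.341  0.641] | in target axes [ 0.061 -3.301  0.823]
```

View pics/s3.png

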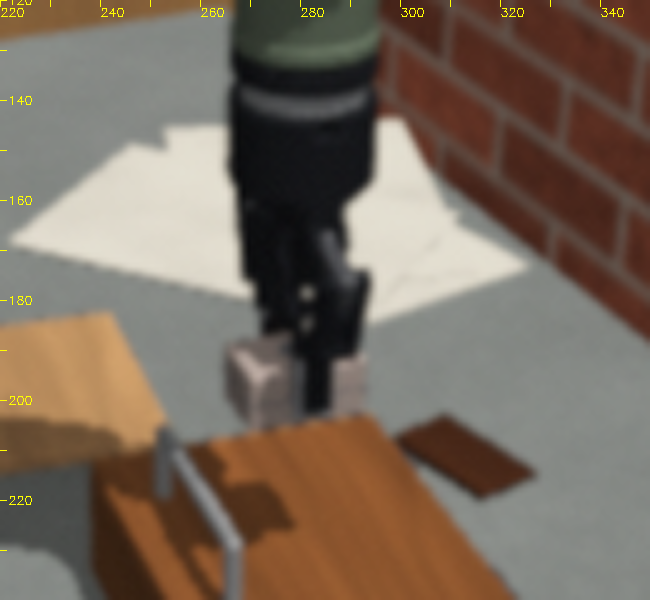

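{"api": "send_rows", "payload": {"travel": [[0, -0.42, 0.1], [0, -0.42, 0.1], [0, -0.42, 0.1], [0, -0.42, 0.1], [0, -0.42, 0.1], [0, -0.42, 0.1], [0, -0.42, 0.1], [0, -0.42, 0.1]], "twist": [[0.36, 0, 0], [0, 0, 0], [0, 0, 0], [0, 0, 0], [0, 0, 0], [0, 0, 0], [0, 0, 0], [0, 0, 0]], "claw": [0.3, 0.3, 0.3, 0.3, 0.3, 0.3, 0.3, 0.3]}}

```text
t: 5.42
position: [495.4, 157.3, 250.6]
eef_rot: [0.298, 1.567, -2.982]
contact_force: [0.2, 0.2, -1.0]
gripper_width: 41.5
```

```bash
python3 - <<'E'
from h import *
go([498,159,90],down(-0.139+np.pi))
E
```

```text
t 5.425 pos [495.399 157.307 250.612] q [ 0.141  0.143  1.731 -0.     1.271  1.85 ] w 41.48428394224363 F [ 0.214  0.241 -1.028]
rot/0.15 [ 0.004  0.025 -0.008] | shift/100 in current axes [ 1.606 -0.022 -0.029] | in target axes [ 1.606 -0.02  -0.023]
```

{"api": "send_rows", "payload": {"travel": [[0.3, 0, 0], [0.4, 0, 0], [0.4, 0, 0], [0.3, 0, 0], [0.1, 0, 0], [0, 0, 0], [0, 0, 0]], "twist": [[0, 0, 0], [0, 0, 0], [0, 0, 0], [0, 0, 0], [0, 0, 0], [0, 0, 0], [0, 0, 0]], "claw": [0.3, 0.3, 0.3, 0.3, 0.3, 0.3, 0.3]}}

```text
t: 6.3
position: [497.9, 156.3, 104.0]
eef_rot: [-2.864, 1.568, 0.14]
contact_force: [-0.1, -0.3, -0.5]
gripper_width: 41.2
```

```bash
python3 - <<'E'
from h import *
go([498,159,90],down(-0.139+np.pi))
t=cams.grab_frame("top");s=cams.grab_frame("side")
crop("top",t,170,165,90,90,6,"t4.png");crop("side",s,150,130,130,100,5,"s4.png")
E
```

```text
t 6.3 pos [497.9   156.282 104.039] q [0.138 0.353 1.825 0.    0.962 1.847] w 41.19306263715241 F [-0.055 -0.324 -0.473]
rot/0.15 [ 0.005 -0.016  0.004] | shift/100 in current axes [ 0.14  -0.027  0.003] | in target axes [ 0.14  -0.027  0.003]
```

View pics/s4.png

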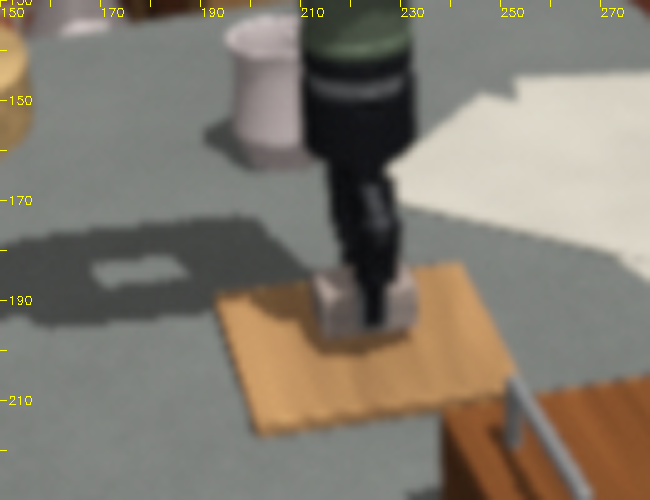

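View pics/t4.png

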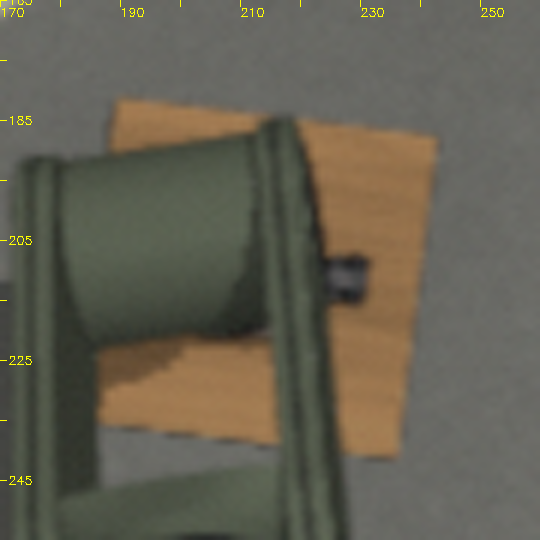

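{"api": "send_rows", "payload": {"travel": [[0.05, 0, 0], [0.04, 0, 0], [0.02, 0, 0], [0, 0, 0], [0, 0, 0]], "twist": [[0, 0, 0], [0, 0, 0], [0, 0, 0], [0, 0, 0], [0, 0, 0]], "claw": [0.3, 0.3, 0.3, 0.3, 0.3]}}

```text
t: 7.02
position: [496.9, 156.2, 91.9]
eef_rot: [-2.107, 1.571, 0.897]
contact_force: [-0.2, -1.0, -1.2]
gripper_width: 41.3
```

{"api": "send_rows", "payload": {"travel": [[0.01, 0, 0], [0, 0, 0]], "twist": [[0, 0, 0], [0, 0, 0]], "claw": [0.3, 0.3]}}

```text
t: 7.28
position: [496.9, 156.2, 90.9]
eef_rot: [-0.049, 1.571, 2.955]
contact_force: [-0.4, -0.0, -1.5]
gripper_width: 41.7
```

{"api": "send_rows", "payload": {"travel": [[0.01, 0, 0], [0, 0, 0]], "twist": [[0, 0, 0], [0, 0, 0]], "claw": [0.3, 0.3]}}

```text
t: 7.52
position: [496.8, 156.2, 89.8]
eef_rot: [0.28, 1.571, -2.999]
contact_force: [0.7, 0.9, -1.5]
gripper_width: 41.9
```

{"api": "send_rows", "payload": {"travel": [[0.005, 0, 0], [0, 0, 0]], "twist": [[0, 0, 0], [0, 0, 0]], "claw": [0.3, 0.3]}}

```text
t: 7.78
position: [496.8, 156.2, 89.7]
eef_rot: [0.265, 1.571, -3.015]
contact_force: [-2.6, -0.7, 3.4]
gripper_width: 41.4
```

{"api": "send_rows", "payload": {"travel": [[0.005, 0, 0], [0, 0, 0]], "twist": [[0, 0, 0], [0, 0, 0]], "claw": [0.3, 0.3]}}

```text
t: 8.02
position: [496.9, 156.2, 89.7]
eef_rot: [0.583, 1.57, -2.696]
contact_force: [-3.7, -0.1, 7.5]
gripper_width: 41.5
```

```bash
python3 - <<'E'
from h import *
go([498,159,90],down(-0.139+np.pi))
s=cams.grab_frame("side")
crop("side",s,180,160,90,70,8,"s5.png")
E
```

```text
t 8.025 pos [496.904 156.173  89.738] q [ 0.138  0.378  1.829 -0.     0.935  1.847] w 41.50729387876916 F [-3.733 -0.102  7.498]
rot/0.15 [ 0.006  0.002 -0.001] | shift/100 in current axes [-0.003 -0.03  -0.007] | in target axes [-0.003 -0.03  -0.007]
```

View pics/s5.png

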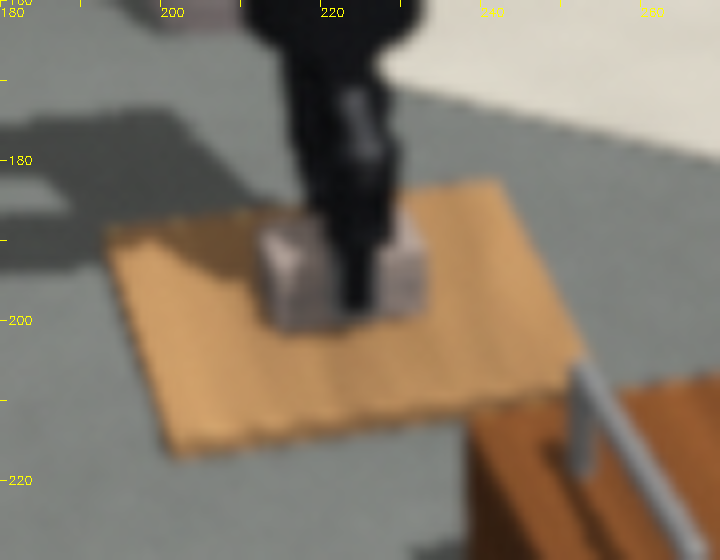

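Force rose to about 7 N at TCP z 89.7, as predicted, so the mould is standing on the board. I'm releasing it.

{"api": "send_rows", "payload": {"travel": [[0, 0, 0], [0, 0, 0], [0, 0, 0], [0, 0, 0], [0, 0, 0]], "twist": [[0, 0, 0], [0, 0, 0], [0, 0, 0], [0, 0, 0], [0, 0, 0]], "claw": [0.6, 0.8, 0.95, 1, 1]}}

```text
t: 8.7
position: [496.9, 156.2, 88.8]
eef_rot: [0.372, 1.571, -2.908]
contact_force: [0.4, -0.6, -0.1]
gripper_width: 85.7
```

{"api": "send_rows", "payload": {"travel": [[-0.1, 0, 0], [-0.3, 0, 0], [-0.4, 0, 0], [-0.4, 0, 0], [-0.4, 0, 0], [0, 0.4, 0], [0, 0.4, 0], [0, 0, 0]], "twist": [[0, 0, 0], [0, 0, 0], [0, 0, 0], [0, 0, 0], [0, 0, 0], [-1, 0, 0], [-1, 0, 0], [0, 0, 0]], "claw": [1, 1, 1, 1, 1, 1, 1, 1]}}

```text
t: 9.7
position: [492.0, 74.6, 249.9]
eef_rot: [2.675, 1.569, -0.308]
contact_force: [-0.3, 0.1, -0.3]
gripper_width: 85.4
```

```bash
python3 - <<'E'
from h import *
print(tri([276.7,220.8],[321.6,196.2])[0])
# handle: chest yaw -0.097, jaws along chest x: down(yaw) with tool y = chest +x -> yaw=-0.097-pi/2
go([489.7,-161,250],down(-0.097-np.pi/2))
E
```

```text
[ 531.047 -188.351  115.712]
t 9.7 pos [492.01   74.643 249.852] q [-0.023  0.094  1.787 -0.     1.258  1.39 ] w 85.38537218402598 F [-0.275  0.078 -0.335]
rot/0.15 [-8.772 -0.005 -0.01 ] | shift/100 in current axes [-0.     2.323  0.394] | in target axes [-0.001  0.205  2.348]
```

{"api": "send_rows", "payload": {"travel": [[0, 0, 0], [0, 0, 0], [0, 0, 0], [0, 0, 0], [0, 0, 0], [0, 0, 0], [0, 0, 0], [0, 0, 0]], "twist": [[-1, 0, 0], [-1, 0, 0], [-1, 0, 0], [-1, 0, 0], [-1, 0, 0], [-1, 0, 0], [-1, 0, 0], [-1, 0, 0]], "claw": [1, 1, 1, 1, 1, 1, 1, 1]}}

```text
t: 10.7
position: [491.8, 77.5, 249.2]
eef_rot: [2.899, 1.57, 1.123]
contact_force: [0.2, 0.3, 0.2]
gripper_width: 85.5
```

{"api": "send_rows", "payload": {"travel": [[0, 0, 0], [0, 0, 0]], "twist": [[-0.77, 0, 0], [0, 0, 0]], "claw": [1, 0.7]}}

```text
t: 10.95
position: [491.8, 77.4, 249.2]
eef_rot: [2.592, 1.57, 0.926]
contact_force: [0.2, 0.2, 0.7]
gripper_width: 69.8
```

{"api": "send_rows", "payload": {"travel": [[0, 0.03, 0.4], [0, 0.03, 0.4], [0, 0.03, 0.4], [0, 0.03, 0.4], [0, 0.03, 0.4], [0, 0.05, 0.35], [0, 0, 0]], "twist": [[0, 0, 0], [0, 0, 0], [0, 0, 0], [0, 0, 0], [0, 0, 0], [0, 0, 0], [0, 0, 0]], "claw": [0.6, 0.6, 0.6, 0.6, 0.6, 0.6, 0.6]}}

```text
t: 11.82
position: [490.2, -161.1, 249.2]
eef_rot: [1.134, 1.57, -0.536]
contact_force: [-0.7, 0.6, 0.2]
gripper_width: 51.3
```

```bash
python3 - <<'E'
from h import *
go([489.7,-161,174],down(-0.097-np.pi/2))
s=cams.grab_frame("side");t=cams.grab_frame("top")
crop("side",s,220,100,120,130,5,"s6.png");crop("top",t,165,165,90,90,6,"t6.png");crop("side",s,180,160,90,70,8,"s6b.png")
E
```

```text
t 11.825 pos [ 490.158 -161.114  249.238] q [-0.485  0.134  1.744 -0.     1.262 -0.386] w 51.25388938940725 F [-0.652  0.578  0.152]
rot/0.15 [-0.015  0.003 -0.006] | shift/100 in current axes [ 0.752 -0.005 -0.001] | in target axes [ 0.752 -0.005 -0.001]
```

View pics/s6.png

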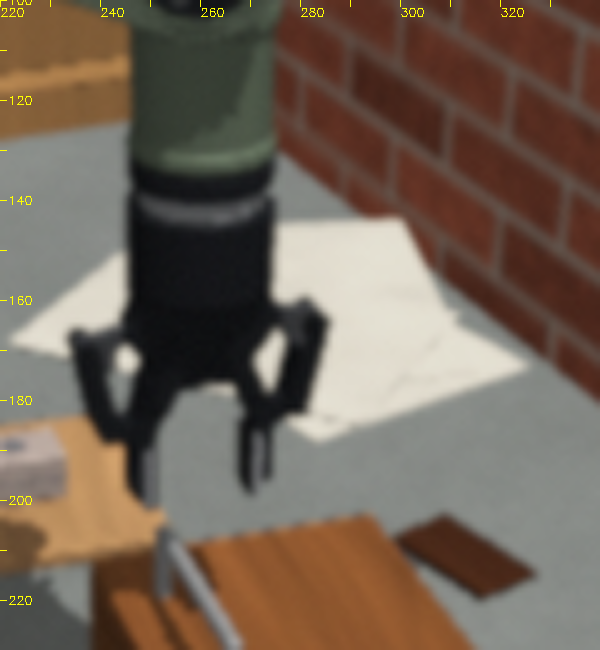

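View pics/t6.png

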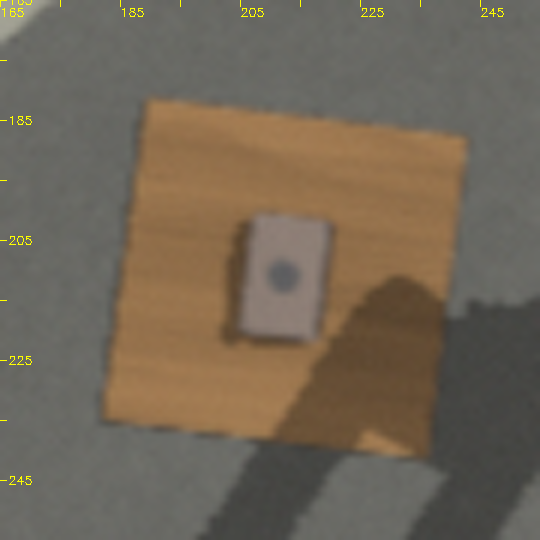

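View pics/s6b.png

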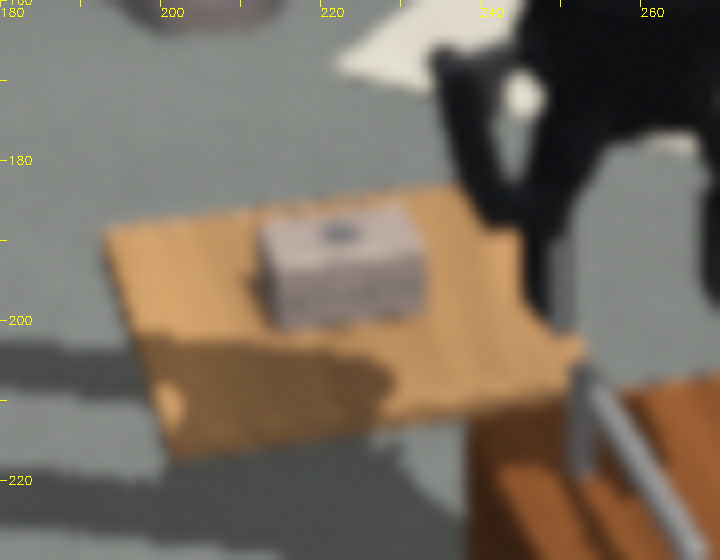

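```bash
python3 - <<'E'
import numpy as np
D=[(231.04,-525.9,302.8,.2074,1.543),(531.78,-187.6,303.4,.184,1.569),(531.04,-189.54,158.09,.345,1.694),(495.4,157.3,250.6,.143,1.731),(496.9,156.17,89.74,.378,1.829),(490.16,-161.1,249.24,.134,1.744),(492,74.64,249.85,.094,1.787)]
q1=[-1.308,-.493,-.496,.141,.138,-.485,-.023]
A=[];b=[]
for (x,y,z,a,c),q in zip(D,q1):
    rho=np.hypot(x,y);lat=rho*np.sin(np.arctan2(y,x)-q);r=rho*np.cos(np.arctan2(y,x)-q);print(round(lat,1),round(r,1))
    A+=[[np.sin(a),np.sin(a+c),1,0],[np.cos(a),np.cos(a+c),0,1]];b+=[r,z]
s,res,_,_=np.linalg.lstsq(np.array(A),np.array(b),rcond=None);print(s,np.array(A)@s-b)
L1,L2,c1,c2=s
# end pose: handle at chest(168,0), z 208.8 with tilt alpha (body toward +x). wrist-tool length guess Lt
yaw=-.097
for th in(0,0.6,1.2,1.62,1.75):
  e=np.array([-np.cos(th),np.sin(th)]);n=np.array([np.sin(th),np.cos(th)])
  h=np.array([90,70.5])+150*e+52*n
  for al in (0,.2,.4,.6):
   for Lt in(200,300):
    cx=h[0]+54*np.sin(al);cz=h[1]+54*np.cos(al)
    X=549.5+cx*np.cos(yaw);Y=-166.7+cx*np.sin(yaw)
    rho=np.sqrt(X*X+Y*Y-87**2)
    r=rho+Lt*np.sin(al)-c1; z=cz+Lt*np.cos(al)-Lt-c2
    d=np.hypot(r,z)
    ce=(d*d-L1**2-L2**2)/2/L1/L2
    q3=np.arccos(ce) if abs(ce)<=1 else np.nan
    q2=np.arctan2(r,z)-np.arctan2(L2*np.sin(q3),L1+L2*np.cos(q3))
    print(th,al,Lt,np.round(h,0),"q2,3,5",np.round([q2,q3,np.pi+al-q2-q3],2))
E
```

```text
86.5 567.9
86.4 557.2
86.0 557.3
86.1 512.6
86.3 513.7
86.0 508.7
85.9 490.2
[ 3.48374508e+02  4.90126596e+02 -1.16727557e-01  5.21010830e+01] [-14.00248338   2.65375033 -11.60312777   2.38535606  -2.16860107
   0.67148598   4.71109417  -0.02194049   9.0328788   -5.06485962
   4.86772236  -0.09898195   9.16251689  -0.52481032]
0 0 200 [-60. 122.] q2,3,5 [0.2  1.83 1.11]
0 0 300 [-60. 122.] q2,3,5 [0.2  1.83 1.11]
0 0.2 200 [-60. 122.] q2,3,5 [0.34 1.67 1.33]
0 0.2 300 [-60. 122.] q2,3,5 [0.39 1.61 1.34]
0 0.4 200 [-60. 122.] q2,3,5 [0.48 1.52 1.54]
0 0.4 300 [-60. 122.] q2,3,5 [0.59 1.38 1.57]
0 0.6 200 [-60. 122.] q2,3,5 [0.63 1.37 1.75]
0 0.6 300 [-60. 122.] q2,3,5 [0.81 1.14 1.8 ]
0.6 0 200 [ -4. 198.] q2,3,5 [0.27 1.58 1.29]
0.6 0 300 [ -4. 198.] q2,3,5 [0.27 1.58 1.29]
0.6 0.2 200 [ -4. 198.] q2,3,5 [0.41 1.41 1.51]
0.6 0.2 300 [ -4. 198.] q2,3,5 [0.47 1.34 1.53]
0.6 0.4 200 [ -4. 198.] q2,3,5 [0.56 1.25 1.73]
0.6 0.4 300 [ -4. 198.] q2,3,5 [0.69 1.09 1.77]
0.6 0.6 200 [ -4. 198.] q2,3,5 [0.71 1.08 1.95]
0.6 0.6 300 [ -4. 198.] q2,3,5 [0.92 0.79 2.02]
1.2 0 200 [ 84. 229.] q2,3,
[... 401 characters left out ...]
 0 300 [149. 218.] q2,3,5 [0.71 0.95 1.48]
1.62 0.2 200 [149. 218.] q2,3,5 [0.92 0.65 1.78]
1.62 0.2 300 [149. 218.] q2,3,5 [1.02 0.49 1.83]
1.62 0.4 200 [149. 218.] q2,3,5 [nan nan nan]
1.62 0.4 300 [149. 218.] q2,3,5 [nan nan nan]
1.62 0.6 200 [149. 218.] q2,3,5 [nan nan nan]
1.62 0.6 300 [149. 218.] q2,3,5 [nan nan nan]
1.75 0 200 [168. 209.] q2,3,5 [0.78 0.86 1.5 ]
1.75 0 300 [168. 209.] q2,3,5 [0.78 0.86 1.5 ]
1.75 0.2 200 [168. 209.] q2,3,5 [1.01 0.52 1.81]
1.75 0.2 300 [168. 209.] q2,3,5 [1.16 0.29 1.9 ]
1.75 0.4 200 [168. 209.] q2,3,5 [nan nan nan]
1.75 0.4 300 [168. 209.] q2,3,5 [nan nan nan]
1.75 0.6 200 [168. 209.] q2,3,5 [nan nan nan]
1.75 0.6 300 [168. 209.] q2,3,5 [nan nan nan]
```

{"api": "send_rows", "payload": {"travel": [[0.2, 0, 0], [0.25, 0, 0], [0.15, 0, 0], [0.05, 0, 0], [0, 0, 0], [0, 0, 0]], "twist": [[0, 0, 0], [0, 0, 0], [0, 0, 0], [0, 0, 0], [0, 0, 0], [0, 0, 0]], "claw": [0.6, 0.6, 0.6, 0.6, 0.6, 0.6]}}

```text
t: 12.68
position: [490.5, -159.5, 184.8]
eef_rot: [1.201, 1.569, -0.463]
contact_force: [0.3, 0.5, 0.8]
gripper_width: 51.4
```

```bash
python3 - <<'E'
from h import *
go([489.7,-161,184.5],down(-0.097-np.pi/2))
s=cams.grab_frame("side");
crop("side",s,220,140,120,110,6,"s7.png")
E
```

```text
t 12.675 pos [ 490.462 -159.504  184.821] q [-0.482  0.215  1.799  0.     1.126 -0.389] w 51.36256781063352 F [0.323 0.491 0.805]
rot/0.15 [ 0.023  0.004 -0.011] | shift/100 in current axes [ 0.003 -0.006  0.016] | in target axes [ 0.003 -0.006  0.016]
```

View pics/s7.png

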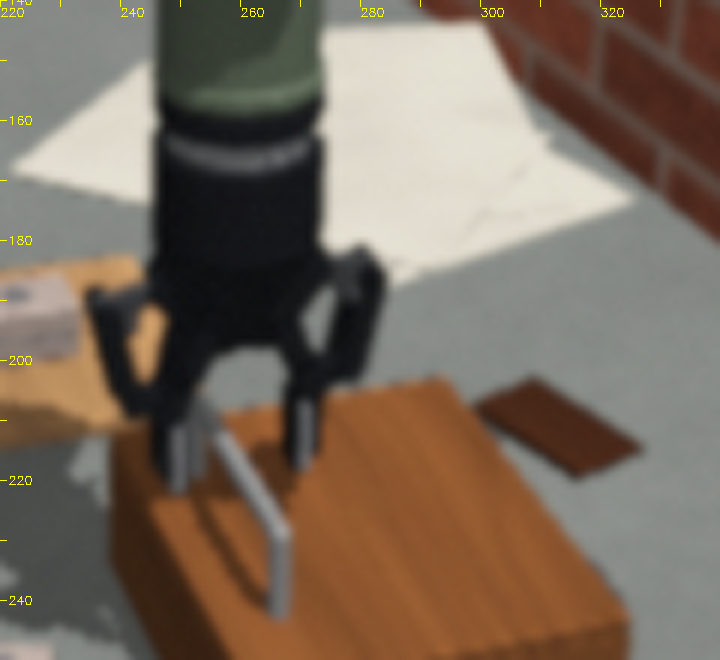

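{"api": "send_rows", "payload": {"travel": [[0, 0, 0], [0, 0, 0], [0, 0, 0], [0, 0, 0], [0, 0, 0], [0, 0, 0]], "twist": [[0, 0, 0], [0, 0, 0], [0, 0, 0], [0, 0, 0], [0, 0, 0], [0, 0, 0]], "claw": [0.4, 0.2, 0, 0, 0, 0], "squeeze": 40}}

```text
t: 13.48
position: [490.2, -159.4, 184.2]
eef_rot: [1.315, 1.57, -0.35]
contact_force: [1.9, -0.2, 1.9]
gripper_width: 8.4
```

```bash
python3 - <<'E'
from h import *
go([489.7,-161,184.5],down(-0.097-np.pi/2))
s=cams.grab_frame("side");
crop("side",s,220,140,120,110,6,"s8.png")
E
```

```text
t 13.475 pos [ 490.181 -159.439  184.215] q [-0.483  0.215  1.799  0.     1.126 -0.389] w 8.368446225476406 F [ 1.85  -0.194  1.926]
rot/0.15 [ 0.023  0.002 -0.006] | shift/100 in current axes [-0.003 -0.003  0.016] | in target axes [-0.003 -0.003  0.016]
```

View pics/s8.png

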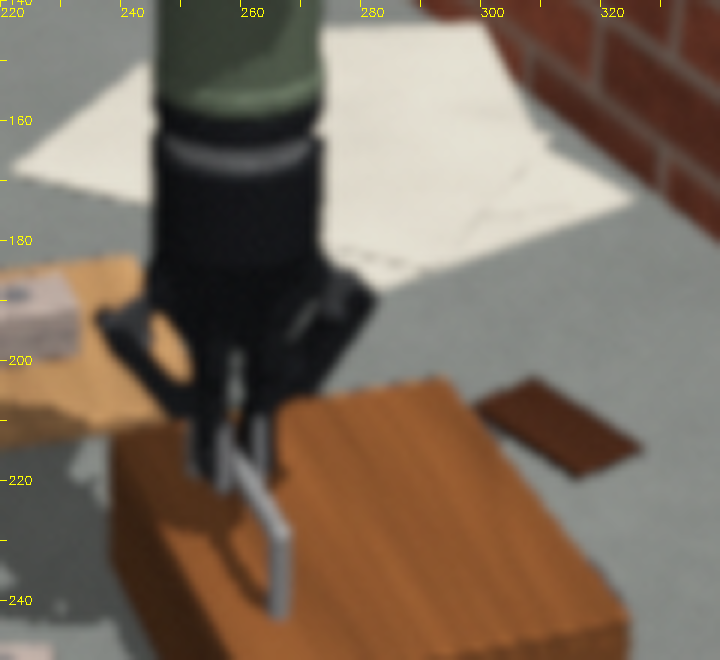

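```bash
cat > arc.py <<'E'
from h import *
import sys
yaw=-.097;C=np.array([549.5,-166.7])
def h(th): 
    return np.array([90,70.5])+150*np.array([-np.cos(th),np.sin(th)])+52*np.array([np.sin(th),np.cos(th)])
def tcp(th,al): return h(th)+61.7*np.array([np.sin(al),np.cos(al)])
def plan(ths,al0,al1,TH=1.75):
    al=lambda th: 0.22*th/1.7
    for a,b in zip(ths[:-1],ths[1:]):
        d=tcp(b,al(b))-tcp(a,al(a));A=al(a)
        tx=np.array([-np.sin(A),-np.cos(A)]);ty=np.array([np.cos(A),-np.sin(A)])
        print(round(b,3),"travel",np.round([d@tx/100,d@ty/100],3),"twist z",round(-(al(b)-A)/.15,3))
def cur():
    s,p,Rm=st();d=p[:2]-C;cx=d@[np.cos(yaw),np.sin(yaw)];cy=d@[-np.sin(yaw),np.cos(yaw)]
    tx=Rm[:,0];al=np.arctan2(-(tx[:2]@[np.cos(yaw),np.sin(yaw)]),-tx[2])
    b=np.array([cx,p[2]])-61.7*np.array([np.sin(al),np.cos(al)])
    v=b-[90,70.5];th=np.arctan2(52,-150)-np.arctan2(v[1],v[0])
    print("t",s['t'],"chest TCP",cx,cy,p[2],"al",al,"bar",b,"r err",np.hypot(*v)-158.76,"theta",th,"w",s['gripper_width'],"F",s['contact_force'],"q",s['joint_positions'])
E
python3 - <<'E'
from arc import *
cur()
plan(np.r_[0,.02,.06,np.arange(.12,1.75,.07),1.74,1.76],0,0)
E
```

```text
t 13.525 chest TCP -59.74558258195644 1.48692309002848 184.22225155816867 al -0.0009789066405946742 bar [-59.685 122.522] r err -0.29242584800556415 theta 0.0007835536729174919 w 8.440744419704762 F [1.311 0.351 2.436] q [-0.483  0.215  1.799  0.     1.126 -0.389]
0.02 travel [-0.03   0.012] twist z -0.017
0.06 travel [-0.059  0.026] twist z -0.035
0.12 travel [-0.087  0.043] twist z -0.052
0.19 travel [-0.099  0.056] twist z -0.06
0.26 travel [-0.096  0.062] twist z -0.06
0.33 travel [-0.092  0.068] twist z -0.06
0.4 travel [-0.088  0.073] twist z -0.06
0.47 travel [-0.084  0.079] twist z -0.06
0.54 travel [-0.079  0.084] twist z -0.06
0.61 travel [-0.074  0.088] twist z -0.06
0.68 travel [-0.069  0.093] twist z -0.06
0.75 travel [-0.064  0.097] twist z -0.06
0.82 travel [-0.058  0.1  ] twist z -0.06
0.89 travel [-0.052  0.104] twist z -0.06
0.96 travel [-0.046  0.107] twist z -0.06
1.03 travel [-0.04   0.109] twist z -0.06
1.1 travel [-0.033  0.112] twist z -0.06
1.17 travel [-0.027  0.113] twist z -0.06
1.24 travel [-0.02   0.115] twist z -0.06
1.31 travel [-0.014  0.116] twist z -0.06
1.38 travel [-0.007  0.116] twist z -0.06
1.45 travel [-0.     0.117] twist z -0.06
1.52 travel [0.007 0.116] twist z -0.06
1.59 travel [0.013 0.116] twist z -0.06
1.66 travel [0.02  0.115] twist z -0.06
1.73 travel [0.027 0.113] twist z -0.06
1.74 travel [0.004 0.016] twist z -0.009
1.76 travel [0.009 0.032] twist z -0.017
```

{"api": "send_rows", "payload": {"travel": [[-0.03, 0.012, 0], [-0.06, 0.026, 0], [-0.087, 0.043, 0], [-0.1, 0.056, 0], [-0.096, 0.062, 0], [-0.092, 0.068, 0]], "twist": [[0, 0, -0.017], [0, 0, -0.035], [0, 0, -0.052], [0, 0, -0.06], [0, 0, -0.06], [0, 0, -0.06]], "claw": [0, 0, 0, 0, 0, 0]}}

```text
t: 14.28
position: [517.0, -162.0, 230.0]
eef_rot: [-1.565, 1.526, 3.054]
contact_force: [1.4, -4.3, -6.6]
gripper_width: 8.2
```

```bash
python3 - <<'E'
from arc import *
cur()
s=cams.grab_frame("side");
crop("side",s,220,110,130,120,6,"s9.png")
E
```

```text
t 14.275 chest TCP -32.81093599654435 1.5423395748654944 230.03065947062674 al 0.045133809294703016 bar [-35.595 168.393] r err 0.47936759745624613 theta 0.32837546816086594 w 8.244358449539877 F [ 1.402 -4.257 -6.631] q [-0.456  0.232  1.673 -0.017  1.28  -0.357]
```

View pics/s9.png

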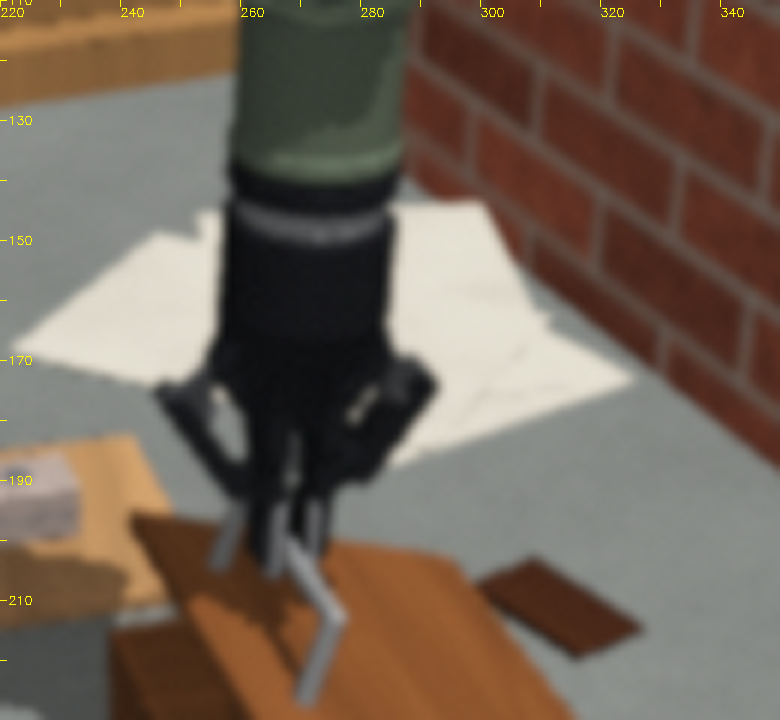

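The lid is tracking the arc at θ≈0.33 and the radius is off by only 0.5 mm. Carrying on.

{"api": "send_rows", "payload": {"travel": [[-0.088, 0.073, 0], [-0.084, 0.079, 0], [-0.079, 0.084, 0], [-0.074, 0.088, 0], [-0.069, 0.093, 0], [-0.064, 0.097, 0], [-0.058, 0.1, 0], [-0.052, 0.104, 0]], "twist": [[0, 0, -0.06], [0, 0, -0.06], [0, 0, -0.06], [0, 0, -0.06], [0, 0, -0.06], [0, 0, -0.06], [0, 0, -0.06], [0, 0, -0.06]], "claw": [0, 0, 0, 0, 0, 0, 0, 0]}}

```text
t: 15.32
position: [592.3, -169.3, 284.0]
eef_rot: [-1.56, 1.454, 3.059]
contact_force: [-4.8, -3.0, 6.1]
gripper_width: 8.2
```

```bash
python3 - <<'E'
from arc import *
cur()
E
```

```text
t 15.325 chest TCP 42.899219997601115 1.5446354189210398 283.9958372120969 al 0.1165378450883582 bar [ 35.725 222.714] r err 2.841268255113448 theta 0.8945793259942376 w 8.235567406707633 F [-4.844 -3.047  6.096] q [-0.404  0.367  1.383 -0.037  1.502 -0.306]
```

{"api": "send_rows", "payload": {"travel": [[-0.046, 0.107, 0], [-0.04, 0.109, 0], [-0.033, 0.112, 0], [-0.027, 0.113, 0], [-0.02, 0.115, 0], [-0.014, 0.116, 0]], "twist": [[0, 0, -0.06], [0, 0, -0.06], [0, 0, -0.06], [0, 0, -0.06], [0, 0, -0.06], [0, 0, -0.06]], "claw": [0, 0, 0, 0, 0, 0]}}

```text
t: 16.08
position: [662.1, -175.9, 293.2]
eef_rot: [-1.56, 1.404, 3.058]
contact_force: [-1.6, -3.3, -0.7]
gripper_width: 8.1
```

```bash
python3 - <<'E'
from arc import *
cur()
s=cams.grab_frame("side");
crop("side",s,220,80,150,140,5,"s10.png")
E
```

```text
t 16.075 chest TCP 112.94994799049302 1.7632121060564734 293.1549900058523 al 0.16632620696079103 bar [102.735 232.306] r err 3.546842499097835 theta 1.3156365894013808 w 8.061405210013904 F [-1.581 -3.298 -0.691] q [-0.369  0.533  1.133 -0.047  1.635 -0.274]
```

View pics/s10.png

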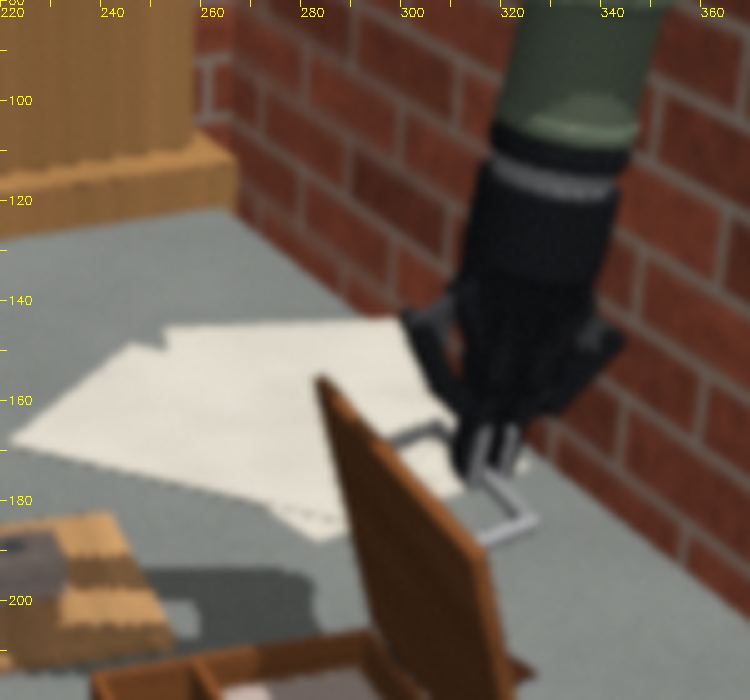

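{"api": "send_rows", "payload": {"travel": [[-0.003, 0.116, 0], [0.003, 0.117, 0], [0.01, 0.116, 0], [0.017, 0.116, 0], [0.02, 0.115, 0]], "twist": [[0, 0, -0.06], [0, 0, -0.06], [0, 0, -0.06], [0, 0, -0.06], [0, 0, -0.06]], "claw": [0, 0, 0, 0, 0]}}

```text
t: 16.75
position: [718.2, -181.4, 277.3]
eef_rot: [-1.561, 1.361, 3.057]
contact_force: [0.7, -3.7, 3.7]
gripper_width: 8.3
```

```bash
python3 - <<'E'
from arc import *
cur()
s=cams.grab_frame("side");
crop("side",s,220,80,150,140,5,"s11.png")
E
```

```text
t 16.75 chest TCP 169.36894973410782 1.6905208514488335 277.3244597051341 al 0.20966349695762534 bar [156.527 216.976] r err 2.1156928870771594 theta 1.66342427259131 w 8.276846500536053 F [ 0.707 -3.681  3.719] q [-0.346  0.695  0.922 -0.054  1.728 -0.255]
```

View pics/s11.png

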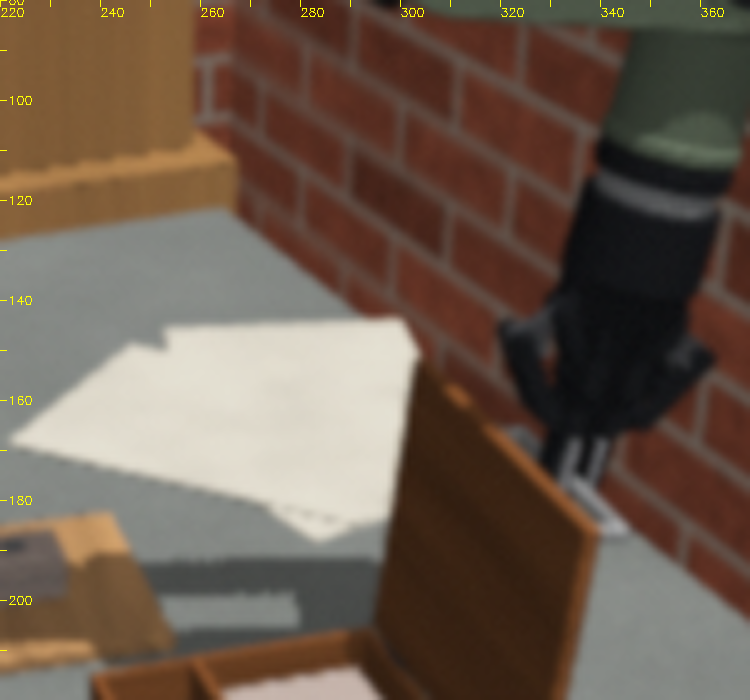

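{"api": "send_rows", "payload": {"travel": [[0.025, 0.08, 0], [0.01, 0.04, 0], [0, 0, 0]], "twist": [[0, 0, -0.06], [0, 0, -0.02], [0, 0, 0]], "claw": [0, 0, 0]}}

```text
t: 17.18
position: [729.7, -182.5, 271.3]
eef_rot: [-1.561, 1.352, 3.057]
contact_force: [0.9, -3.6, 5.1]
gripper_width: 7.9
```

```bash
python3 - <<'E'
from arc import *
cur()
E
```

```text
t 17.175 chest TCP 180.84866538318047 1.7317791772011635 271.27224221710225 al 0.21911986379666454 bar [167.437 211.048] r err 1.7083296382085678 theta 1.740678607268621 w 7.937057583667795 F [ 0.936 -3.637  5.069] q [-0.342  0.732  0.876 -0.056  1.746 -0.252]
```

{"api": "send_rows", "payload": {"travel": [[0, 0, 0], [0, 0, 0], [0, 0, 0], [0, 0, 0]], "twist": [[0, 0, 0], [0, 0, 0], [0, 0, 0], [0, 0, 0]], "claw": [0.15, 0.25, 0.25, 0.25]}}

```text
t: 17.68
position: [727.6, -181.2, 267.8]
eef_rot: [-1.574, 1.344, 3.046]
contact_force: [0.1, -0.2, -0.0]
gripper_width: 21.1
```

```bash
python3 - <<'E'
from arc import *
cur()
s=cams.grab_frame("side");
crop("side",s,250,110,130,120,6,"s12.png")
E
```

```text
t 17.675 chest TCP 178.7076110822012 2.8269383287672096 267.7702844870862 al 0.22660047949123563 bar [164.846 207.648] r err -2.5187027724693962 theta 1.736653970241993 w 21.145158153714547 F [ 0.105 -0.217 -0.029] q [-0.341  0.733  0.882 -0.056  1.747 -0.252]
```

View pics/s12.png

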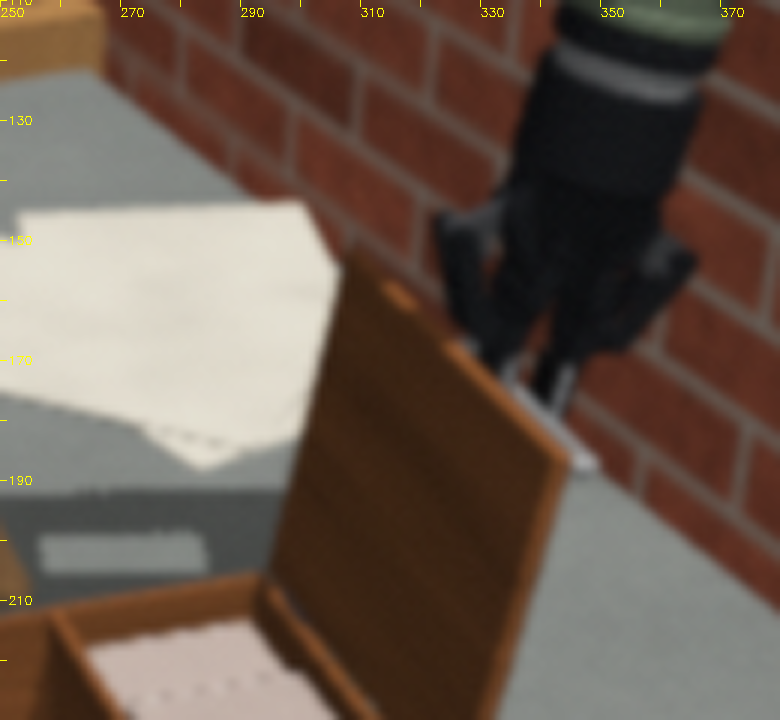

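{"api": "send_rows", "payload": {"travel": [[-0.05, 0, 0], [-0.1, 0, 0], [-0.15, 0, 0], [-0.2, 0, 0], [-0.2, 0, 0], [-0.2, 0, 0], [0, 0, 0]], "twist": [[0, 0, 0], [0, 0, 0], [0, 0, 0], [0, 0, 0], [0, 0, 0], [0, 0, 0], [0, 0, 0]], "claw": [0.25, 0.25, 0.25, 0.25, 0.25, 0.25, 0.25]}}

```text
t: 18.6
position: [748.8, -183.8, 360.1]
eef_rot: [-1.563, 1.352, 3.056]
contact_force: [0.4, 0.6, 0.5]
gripper_width: 21.1
```

```bash
python3 - <<'E'
from arc import *
cur()
go([600,0,360],down(-np.pi/2-0.139))
s=cams.grab_frame("side");t=cams.grab_frame("top")
cv2.imwrite("pics/s13.png",s);crop("top",t,165,120,200,130,4,"t13.png")
E
```

```text
t 18.6 chest TCP 200.0636878973657 2.3296459108998477 360.07398310001685 al 0.21898580111189023 bar [186.66  299.847] r err 90.12435811756058 theta 1.6359596205629223 w 21.05092117863497 F [0.445 0.593 0.463] q [-0.336  0.752  0.667 -0.057  1.935 -0.257]
t 18.6 pos [ 748.849 -183.757  360.074] q [-0.336  0.752  0.667 -0.057  1.935 -0.257] w 21.05092117863497 F [0.445 0.593 0.463]
rot/0.15 [0.301 0.044 1.459] | shift/100 in current axes [ 0.357 -1.614 -1.691] | in target axes [ 0.001 -1.729 -1.614]
```

View pics/s13.png

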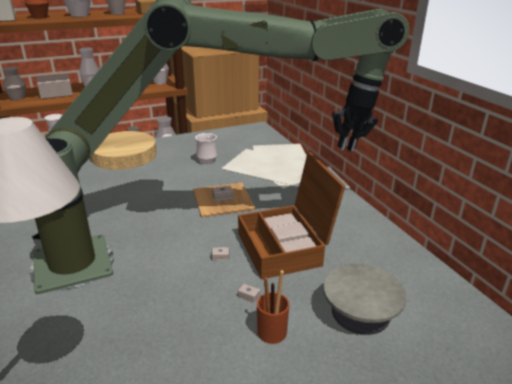

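View pics/t13.png

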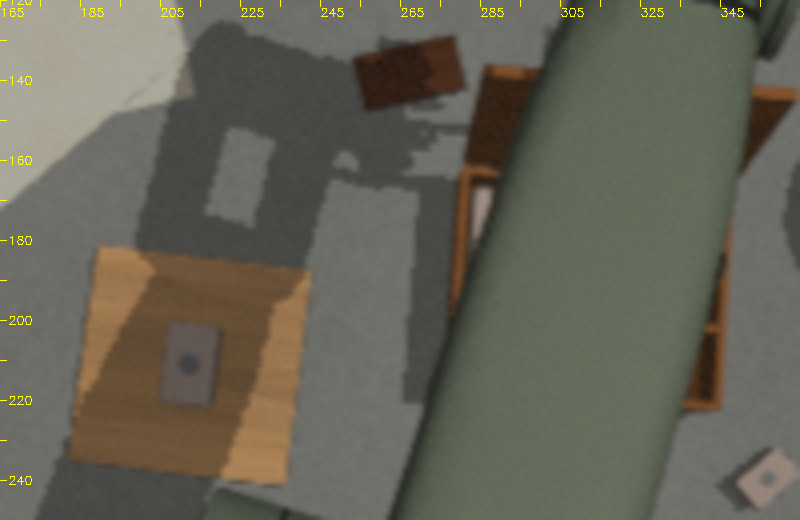

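```bash
python3 - <<'E'
from h import *
off=lambda a,u0,v0,k=6:(np.array(a)+.5)/k-.5+[u0,v0]
TM=off([(240,335),(320,340),(331,217),(248,213)],165,165)
lm=np.array([[-33,21],[-33,-21],[33,-21],[33,21]],float)
def pts(p,loc,z):
    c,s=np.cos(p[2]),np.sin(p[2]);return np.c_[loc@np.array([[c,s],[-s,c]])+p[:2],np.full(len(loc),z)]
g=lambda p:(proj("top",pts(p,lm,46))-TM).ravel()
r=least_squares(g,[498,156,0]);print("mould",r.x,np.round(r.fun,1))
th=off([(283,277)],165,165)[0];sh=off([(340,233)],180,160,8)[0]
print(onz("top",th,46),tri(sh,th))
E
```

```text
mould [496.422 156.189  -0.084] [ 0.2  0.  -0.1 -0.  -0.5  0.1  0.4 -0.1]
[[495.957 157.144  46.   ]] (array([496.82 , 156.82 ,  46.265]), array([-0.274,  0.013]), array([ 0.089, -0.273]))
```

```bash
python3 - <<'E'
from h import *
t=cams.grab_frame("top")
cv2.imwrite("pics/t14full.png",t)
c=cv2.convertScaleAbs(t[185:235,185:240],alpha=1.8)
c=cv2.resize(c,None,fx=12,fy=12,interpolation=cv2.INTER_CUBIC)
cv2.imwrite("pics/t14.png",c)
E
```

```text
(no output)
```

View pics/t14.png

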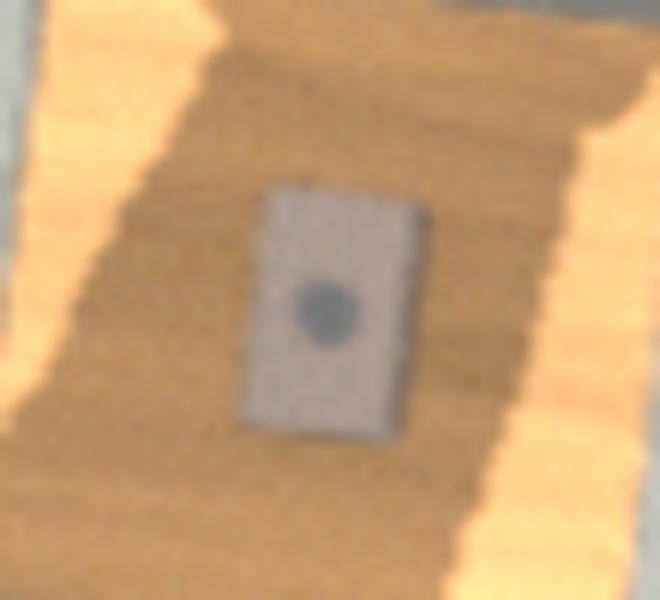

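```bash
python3 - <<'E'
from h import *
off=lambda a,u0,v0,k=12:(np.array(a)+.5)/k-.5+[u0,v0]
lm=np.array([[-33,21],[-33,-21],[33,-21],[33,21]],float)
def pts(p,loc,z):
    c,s=np.cos(p[2]),np.sin(p[2]);return np.c_[loc@np.array([[c,s],[-s,c]])+p[:2],np.full(len(loc),z)]
TM=off([(243,422),(395,437),(420,198),(268,188)],185,185)
g=lambda p:(proj("top",pts(p,lm,46))-TM).ravel()
r=least_squares(g,[498,156,0]);print("mould",r.x,np.round(r.fun,1))
E
```

```text
mould [496.892 155.778  -0.112] [-0.2  0.4  0.2  0.3  0.1 -0.2 -0.1 -0.5]
```

{"api": "send_rows", "payload": {"travel": [[0, 0, 0], [0, 0, 0], [0, 0, 0]], "twist": [[0.1, 0.02, 0.73], [0.1, 0.02, 0.73], [0, 0, 0]], "claw": [0.25, 0.25, 0.25]}}

```text
t: 19.12
position: [746.1, -183.2, 355.1]
eef_rot: [-1.864, 1.56, 2.724]
contact_force: [-0.5, 0.2, -0.3]
gripper_width: 21.4
```

```bash
python3 - <<'E'
from arc import *
go([496.9,156.1,250],down(-np.pi/2-0.125))
E
```

```text
t 19.125 pos [ 746.117 -183.188  355.115] q [-0.353  0.611  0.886  0.001  1.655 -0.229] w 21.43703472988149 F [-0.522  0.197 -0.331]
rot/0.15 [ 0.006 -0.021  0.069] | shift/100 in current axes [ 1.091 -2.882 -3.055] | in target axes [ 1.051 -2.896 -3.056]
```

{"api": "send_rows", "payload": {"travel": [[0, -0.36, -0.38], [0, -0.36, -0.38], [0, -0.36, -0.38], [0, -0.36, -0.38], [0, -0.36, -0.38], [0, -0.36, -0.38], [0, -0.36, -0.39], [0, -0.36, -0.39]], "twist": [[0, 0, 0.06], [0, 0, 0], [0, 0, 0], [0, 0, 0], [0, 0, 0], [0, 0, 0], [0, 0, 0], [0, 0, 0]], "claw": [0.25, 0.25, 0.5, 0.7, 1, 1, 1, 1]}}

```text
t: 20.12
position: [499.1, 157.1, 356.5]
eef_rot: [2.785, 1.569, 1.091]
contact_force: [0.1, -0.2, 0.6]
gripper_width: 85.4
```

{"api": "send_rows", "payload": {"travel": [[0.3, 0, 0], [0.4, 0, 0], [0.4, 0, 0], [0.4, 0, 0], [0.2, 0, 0], [0, 0, 0], [0, 0, 0]], "twist": [[0, 0, 0], [0, 0, 0], [0, 0, 0], [0, 0, 0], [0, 0, 0], [0, 0, 0], [0, 0, 0]], "claw": [1, 1, 1, 1, 1, 1, 1]}}

```text
t: 21.0
position: [501.3, 156.3, 187.4]
eef_rot: [2.223, 1.567, 0.528]
contact_force: [0.4, 1.0, 0.4]
gripper_width: 85.6
```

```bash
python3 - <<'E'
from arc import *
go([496.9,156.1,84],down(-np.pi/2-0.125))
s=cams.grab_frame("side");t=cams.grab_frame("top")
crop("side",s,160,110,130,110,6,"s15.png");crop("top",t,255,130,120,110,6,"t15.png")
E
```

```text
t 21.0 pos [501.337 156.309 187.38 ] q [0.137 0.228 1.776 0.002 1.134 0.26 ] w 85.6302468819812 F [0.419 0.951 0.395]
rot/0.15 [ 0.009 -0.017 -0.022] | shift/100 in current axes [ 1.034 -0.047  0.01 ] | in target axes [ 1.034 -0.044  0.008]
```

View pics/s15.png

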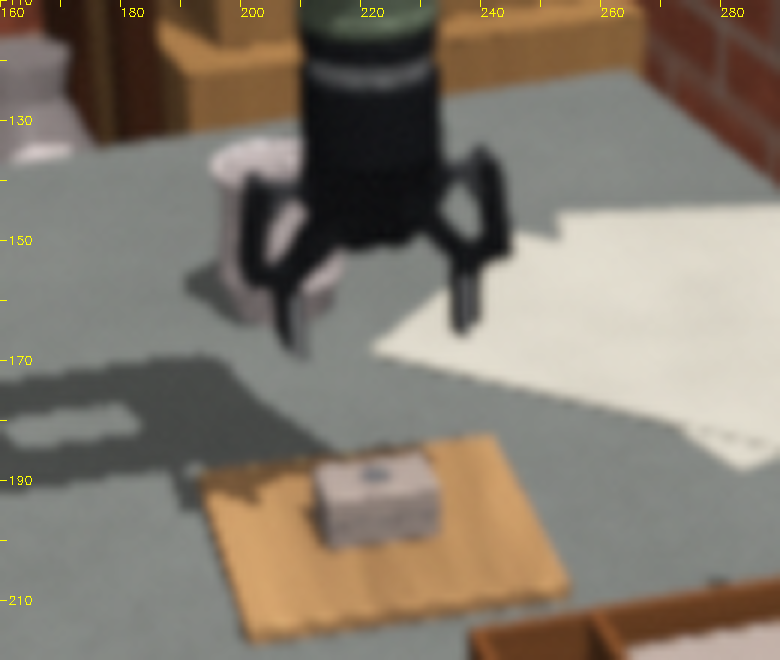

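View pics/t15.png

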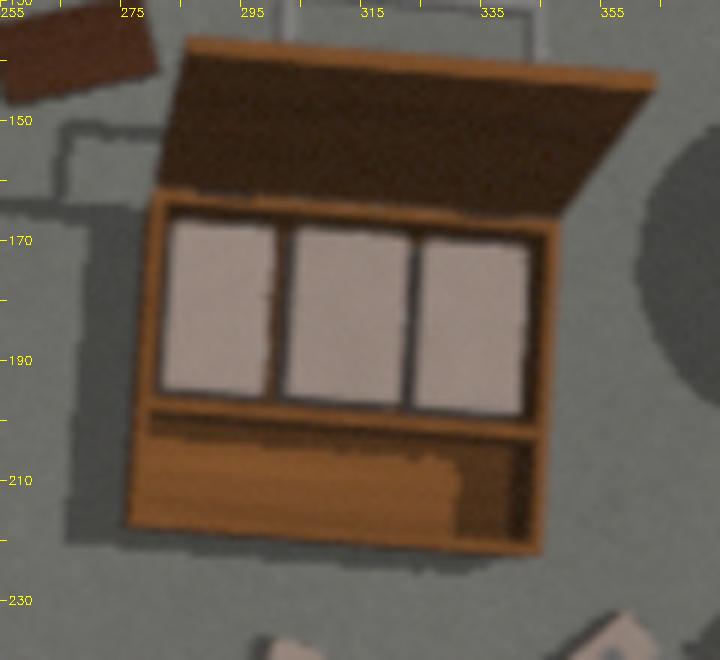

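```bash
python3 - <<'E'
from h import *
off=lambda a,u0,v0,k=6:(np.array(a)+.5)/k-.5+[u0,v0]
loc=np.array([[-90,110],[-90,-110],[90,-110],[90,110]],float)
def pts(p,loc,z):
    c,s=np.cos(p[2]),np.sin(p[2]);return np.c_[loc@np.array([[c,s],[-s,c]])+p[:2],np.full(len(loc),z)]
TM=off([(127,526),(541,554),(558,220),(153,190)],255,130)
g=lambda p:(proj("top",pts(p,loc,70))-TM).ravel()
r=least_squares(g,[550,-167,-.1]);print("chest",r.x,np.round(r.fun,1))
p=r.x
for nm,l in (("div front",[[-28,104],[-28,-104]]),("div back",[[-22,104],[-22,-104]]),("front in",[[-84,104],[-84,-104]])):
    print(nm,((proj("top",pts(p,np.array(l,float),70))+.5-[255,130])*6-.5).round(0).tolist())
print("slot",pts(p,np.array([[-56,0.]]),6), "handle",pts(p,np.array([[-60,0.]]),6))
E
```

```text
chest [ 549.497 -166.148   -0.095] [ 0.1 -0.2  0.1  0.2  0.1  0.  -0.4 -0.1]
div front [[147.0, 409.0], [536.0, 438.0]]
div back [[148.0, 398.0], [537.0, 427.0]]
front in [[140.0, 515.0], [531.0, 543.0]]
slot [[ 493.747 -160.862    6.   ]] handle [[ 489.765 -160.484    6.   ]]
```

{"api": "send_rows", "payload": {"travel": [[0.2, -0.02, 0.01], [0.3, -0.025, 0], [0.3, 0, 0], [0.1, 0, 0], [0, 0, 0], [0, 0, 0]], "twist": [[0, 0, -0.02], [0, 0, 0], [0, 0, 0], [0, 0, 0], [0, 0, 0], [0, 0, 0]], "claw": [1, 1, 1, 1, 1, 1]}}

```text
t: 21.85
position: [497.1, 156.1, 97.9]
eef_rot: [2.525, 1.567, 0.83]
contact_force: [-0.5, -0.0, 0.7]
gripper_width: 85.4
```

```bash
python3 - <<'E'
from arc import *
go([496.9,156.1,83],down(-np.pi/2-0.125))
s=cams.grab_frame("side")
crop("side",s,180,130,90,90,8,"s16.png")
E
```

```text
t 21.85 pos [497.057 156.092  97.943] q [0.137 0.362 1.829 0.003 0.948 0.259] w 85.43084233159998 F [-0.468 -0.017  0.674]
rot/0.15 [ 0.007 -0.022 -0.015] | shift/100 in current axes [ 0.149 -0.002  0.001] | in target axes [ 0.149 -0.002  0.   ]
```

View pics/s16.png

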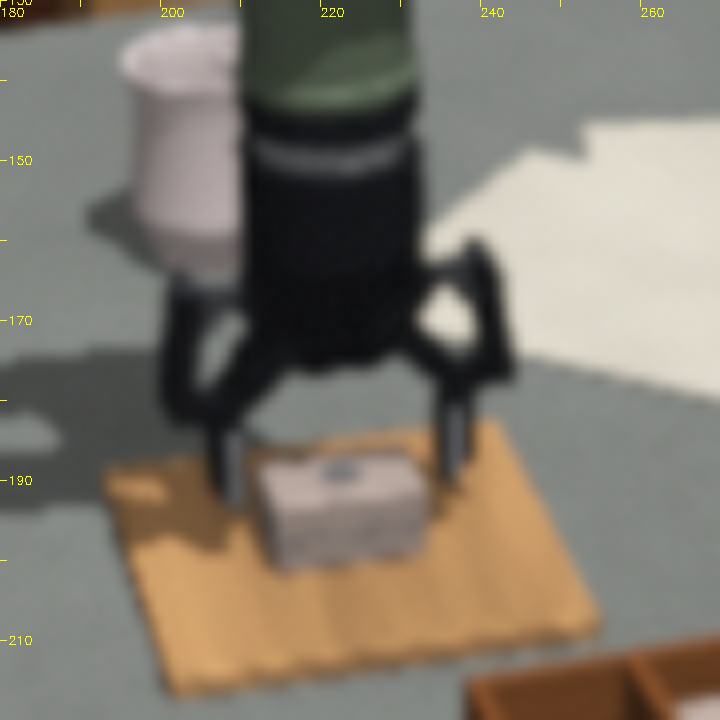

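{"api": "send_rows", "payload": {"travel": [[0.08, 0, 0], [0.07, 0, 0], [0, 0, 0], [0, 0, 0], [0, 0, 0], [0, 0, 0], [0, 0, 0], [0, 0, 0]], "twist": [[0, -0.02, -0.01], [0, 0, 0], [0, 0, 0], [0, 0, 0], [0, 0, 0], [0, 0, 0], [0, 0, 0], [0, 0, 0]], "claw": [1, 1, 1, 0.85, 0.7, 0.6, 0.6, 0.6], "squeeze": 30}}

```text
t: 22.9
position: [496.0, 156.0, 81.6]
eef_rot: [-1.369, 1.569, -3.064]
contact_force: [0.1, -0.5, 0.8]
gripper_width: 65.8
```

```bash
python3 - <<'E'
from arc import *
go([496.9,156.1,83],down(-np.pi/2-0.125))
s=cams.grab_frame("side")
crop("side",s,180,130,90,90,8,"s17.png")
E
```

```text
t 22.9 pos [495.993 155.981  81.622] q [0.138 0.391 1.833 0.    0.919 0.262] w 65.76412396156029 F [ 0.107 -0.525  0.821]
rot/0.15 [0.007 0.002 0.011] | shift/100 in current axes [-0.014  0.009 -0.002] | in target axes [-0.014  0.009 -0.002]
```

View pics/s17.png

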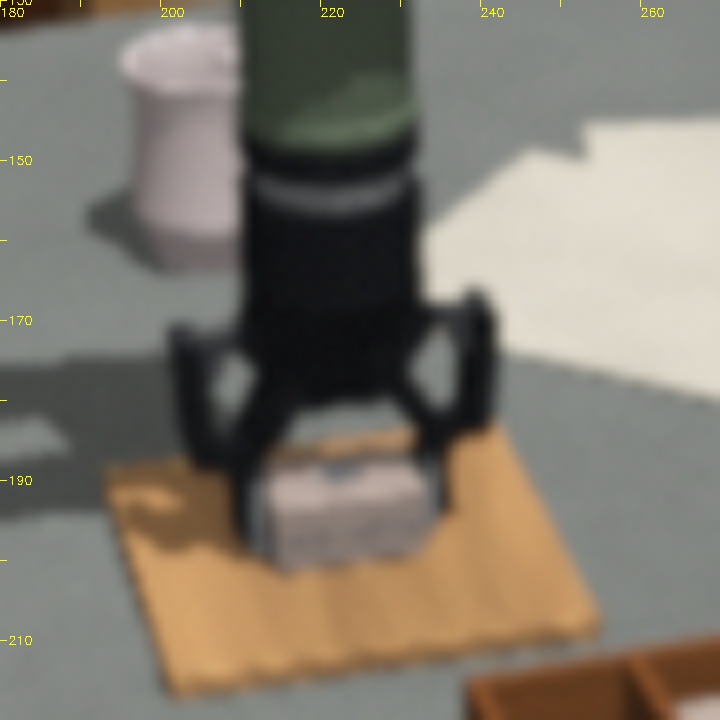

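{"api": "send_rows", "payload": {"travel": [[-0.05, 0, 0], [-0.1, 0, 0], [-0.2, 0, 0], [-0.3, 0, 0], [-0.4, 0, 0], [-0.4, 0, 0], [0, 0, 0]], "twist": [[0, 0, 0], [0, 0, 0], [0, 0, 0], [0, 0, 0], [0, 0, 0], [0, 0, 0], [0, 0, 0]], "claw": [0.6, 0.6, 0.6, 0.6, 0.6, 0.6, 0.6]}}

```text
t: 23.82
position: [498.6, 156.4, 231.1]
eef_rot: [1.838, 1.563, 0.143]
contact_force: [0.9, 1.9, -1.3]
gripper_width: 65.5
```

{"api": "send_rows", "payload": {"travel": [[0, 0, 0], [0, 0, 0], [0, 0, 0], [0, 0, 0], [0, 0, 0], [0, 0, 0], [0, 0, 0], [0, 0, 0]], "twist": [[0.5, 0, 0], [0.8, 0, 0], [0.8, 0, 0], [0.8, 0, 0], [0.8, 0, 0], [0.8, 0, 0], [0.8, 0, 0], [0.8, 0, 0]], "claw": [0.6, 0.6, 0.6, 0.6, 0.6, 0.6, 0.6, 0.6]}}

```text
t: 24.82
position: [494.9, 155.8, 224.9]
eef_rot: [-0.398, 1.565, -3.011]
contact_force: [-0.6, -0.2, -0.0]
gripper_width: 65.2
```

{"api": "send_rows", "payload": {"travel": [[0, 0, 0], [0, 0, 0], [0, 0, 0], [0, 0, 0], [0, 0, 0], [0, 0, 0], [0, 0, 0]], "twist": [[0.8, 0, 0], [0.8, 0, 0], [0.8, 0, 0], [0.8, 0, 0], [0.6, 0, 0], [0.4, 0, 0], [0, 0, 0]], "claw": [0.6, 0.6, 0.6, 0.6, 0.6, 0.6, 0.6]}}

```text
t: 25.7
position: [495.1, 155.8, 225.1]
eef_rot: [0.226, 1.566, -3.013]
contact_force: [-0.1, -0.6, -1.2]
gripper_width: 65.6
```

```bash
python3 - <<'E'
from arc import *
go([493.8,-161,220],down(np.pi-0.096))
s=cams.grab_frame("side")
crop("side",s,160,100,120,110,6,"s18.png")
E
```

```text
t 25.7 pos [495.103 155.833 225.144] q [0.138 0.171 1.756 0.    1.219 1.806] w 65.60058678972801 F [-0.083 -0.571 -1.197]
rot/0.15 [-0.01   0.032 -0.007] | shift/100 in current axes [ 0.053  3.155 -0.296] | in target axes [ 0.051  3.155 -0.291]
```

View pics/s18.png

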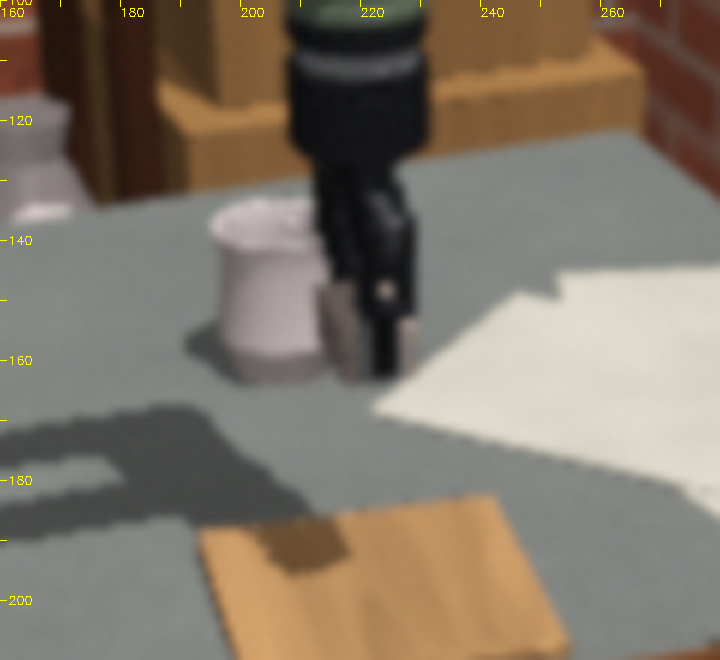

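{"api": "send_rows", "payload": {"travel": [[0, 0.3, -0.03], [0, 0.4, -0.04], [0, 0.4, -0.04], [0, 0.4, -0.04], [0, 0.4, -0.04], [0, 0.4, -0.04], [0, 0.4, -0.03], [0, 0.3, -0.03]], "twist": [[0, 0.03, 0], [0, 0, 0], [0, 0, 0], [0, 0, 0], [0, 0, 0], [0, 0, 0], [0, 0, 0], [0, 0, 0]], "claw": [0.6, 0.6, 0.6, 0.6, 0.6, 0.6, 0.6, 0.6]}}

```text
t: 26.75
position: [495.1, -146.9, 226.2]
eef_rot: [2.952, 1.569, -0.287]
contact_force: [0.2, 0.1, -0.6]
gripper_width: 65.5
```

{"api": "send_rows", "payload": {"travel": [[0.1, 0.15, 0], [0.2, 0, 0], [0.2, 0, 0], [0.1, 0, 0], [0, 0, 0], [0, 0, 0]], "twist": [[0, 0, 0], [0, 0, 0], [0, 0, 0], [0, 0, 0], [0, 0, 0], [0, 0, 0]], "claw": [0.6, 0.6, 0.6, 0.6, 0.6, 0.6]}}

```text
t: 27.5
position: [494.7, -160.4, 167.2]
eef_rot: [2.902, 1.567, -0.337]
contact_force: [0.2, -0.2, -1.2]
gripper_width: 65.4
```

```bash
python3 - <<'E'
from arc import *
go([493.8,-161,150],down(np.pi-0.096))
s=cams.grab_frame("side");t=cams.grab_frame("top")
crop("side",s,210,130,130,120,6,"s19.png");crop("top",t,265,150,110,100,6,"t19.png")
E
```

```text
t 27.5 pos [ 494.688 -160.373  167.208] q [-0.48   0.248  1.801  0.001  1.09   1.188] w 65.3993143369864 F [ 0.152 -0.208 -1.19 ]
rot/0.15 [-0.011 -0.023 -0.006] | shift/100 in current axes [0.172 0.007 0.009] | in target axes [0.172 0.007 0.008]
```

View pics/s19.png

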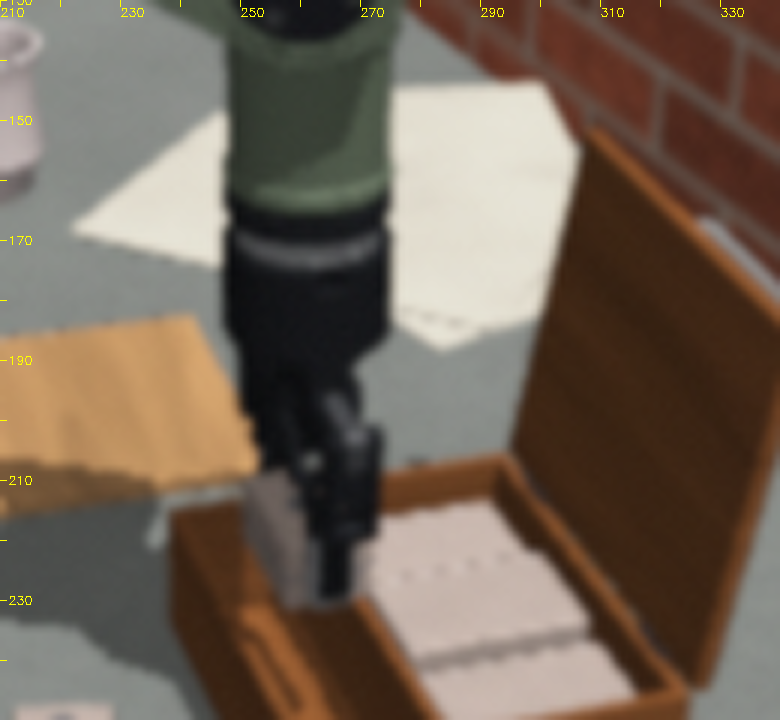

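View pics/t19.png

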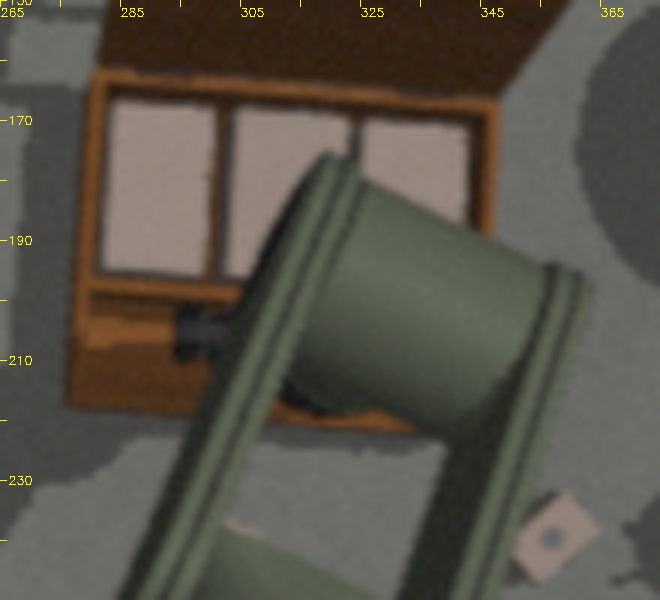

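```bash
python3 - <<'E'
from h import *
p=np.array([494.7,-160.4,167.2]);yaw=-.096
c,s=np.cos(yaw),np.sin(yaw)
for n,l in {"near bot front":(-21,-33,-69.6),"near bot back":(21,-33,-69.6),"far bot front":(-21,33,-69.6),"far top front":(-21,33,-35.6)}.items():
    X=p+[c*l[0]-s*l[1],s*l[0]+c*l[1],l[2]]
    print(n,((proj("side",X)[0]+.5-[210,130])*6-.5).round(0))
X=p+[-s*58,c*58,0];print("knuckle",((proj("top",X)[0]+.5-[265,150])*6-.5).round(0))
E
```

```text
near bot front [281. 614.]
near bot back [369. 598.]
far bot front [237. 537.]
far top front [236. 475.]
knuckle [189. 335.]
```

{"api": "send_rows", "payload": {"travel": [[0.1, 0.005, 0.008], [0.15, 0, 0], [0.15, 0, 0], [0.12, 0, 0], [0.05, 0, 0], [0, 0, 0], [0, 0, 0]], "twist": [[0, -0.02, 0], [0, 0, 0], [0, 0, 0], [0, 0, 0], [0, 0, 0], [0, 0, 0], [0, 0, 0]], "claw": [0.6, 0.6, 0.6, 0.6, 0.6, 0.6, 0.6]}}

```text
t: 28.48
position: [493.8, -161.1, 110.1]
eef_rot: [1.979, 1.57, -1.261]
contact_force: [0.7, 0.8, -0.5]
gripper_width: 65.5
```

```bash
python3 - <<'E'
from arc import *
go([493.8,-161,75.6],down(np.pi-0.096))
s=cams.grab_frame("side");t=cams.grab_frame("top")
crop("side",s,220,160,100,90,8,"s20.png");crop("top",t,265,150,110,100,6,"t20.png")
E
```

```text
t 28.475 pos [ 493.792 -161.056  110.06 ] q [-0.482  0.339  1.828 -0.001  0.974  1.188] w 65.52369023823354 F [ 0.702  0.82  -0.536]
rot/0.15 [-0.014 -0.003 -0.006] | shift/100 in current axes [ 0.345 -0.001  0.   ] | in target axes [ 0.345 -0.001 -0.   ]
```

View pics/s20.png

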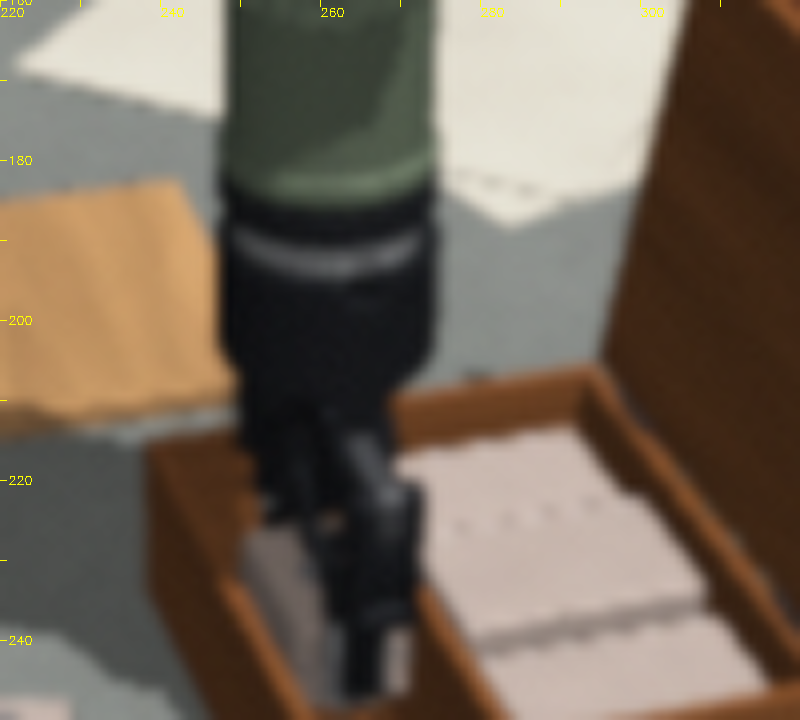

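{"api": "send_rows", "payload": {"travel": [[0.08, 0, 0], [0.1, 0, 0], [0.08, 0, 0], [0.04, 0, 0], [0, 0, 0], [0, 0, 0]], "twist": [[0, 0, 0], [0, 0, 0], [0, 0, 0], [0, 0, 0], [0, 0, 0], [0, 0, 0]], "claw": [0.6, 0.6, 0.6, 0.6, 0.6, 0.6]}}

```text
t: 29.32
position: [493.5, -161.0, 79.8]
eef_rot: [1.241, 1.57, -1.999]
contact_force: [0.3, 0.2, -2.0]
gripper_width: 65.5
```

{"api": "send_rows", "payload": {"travel": [[0.015, 0, 0], [0, 0, 0]], "twist": [[0, 0, 0], [0, 0, 0]], "claw": [0.6, 0.6]}}

```text
t: 29.58
position: [493.4, -160.9, 78.2]
eef_rot: [0.805, 1.57, -2.435]
contact_force: [0.4, 0.6, -1.5]
gripper_width: 65.8
```

{"api": "send_rows", "payload": {"travel": [[0.01, 0, 0], [0, 0, 0]], "twist": [[0, 0, 0], [0, 0, 0]], "claw": [0.6, 0.6]}}

```text
t: 29.82
position: [493.3, -160.8, 77.1]
eef_rot: [0.52, 1.57, -2.72]
contact_force: [0.7, 1.0, -1.3]
gripper_width: 65.9
```

{"api": "send_rows", "payload": {"travel": [[0.01, 0, 0], [0, 0, 0]], "twist": [[0, 0, 0], [0, 0, 0]], "claw": [0.6, 0.6]}}

```text
t: 30.08
position: [493.3, -160.8, 76.0]
eef_rot: [0.421, 1.57, -2.819]
contact_force: [-0.2, 0.1, -0.4]
gripper_width: 65.2
```

{"api": "send_rows", "payload": {"travel": [[0.005, 0, 0], [0, 0, 0]], "twist": [[0, 0, 0], [0, 0, 0]], "claw": [0.6, 0.6]}}

```text
t: 30.32
position: [493.4, -160.9, 75.7]
eef_rot: [0.7, 1.57, -2.539]
contact_force: [1.0, 0.3, 0.4]
gripper_width: 65.8
```

{"api": "send_rows", "payload": {"travel": [[0.005, 0, 0], [0, 0, 0]], "twist": [[0, 0, 0], [0, 0, 0]], "claw": [0.6, 0.6]}}

```text
t: 30.58
position: [493.4, -160.9, 75.7]
eef_rot: [0.537, 1.57, -2.703]
contact_force: [-3.1, 1.3, 4.6]
gripper_width: 65.7
```

The wrist reads contact at TCP z 75.7, as predicted, so the mould is on the slot floor. I'm releasing it and lifting straight up.

{"api": "send_rows", "payload": {"travel": [[0, 0, 0], [0, 0, 0], [0, 0, 0], [0, 0, 0], [0, 0, 0]], "twist": [[0, 0, 0], [0, 0, 0], [0, 0, 0], [0, 0, 0], [0, 0, 0]], "claw": [0.85, 0.9, 1, 1, 1]}}

```text
t: 31.2
position: [493.3, -160.9, 75.1]
eef_rot: [0.636, 1.57, -2.604]
contact_force: [0.4, 0.2, 0.2]
gripper_width: 85.7
```

{"api": "send_rows", "payload": {"travel": [[-0.05, 0, 0], [-0.1, 0, 0], [-0.2, 0, 0], [-0.3, 0, 0], [-0.4, 0, 0], [-0.4, 0, 0], [-0.2, 0, 0], [0, 0, 0]], "twist": [[0, 0, 0], [0, 0, 0], [0, 0, 0], [0, 0, 0], [0, 0, 0], [0, 0, 0], [0, 0, 0], [0, 0, 0]], "claw": [1, 1, 1, 1, 1, 1, 1, 1]}}

```text
t: 32.2
position: [494.7, -161.4, 243.0]
eef_rot: [2.638, 1.565, -0.602]
contact_force: [-0.1, -0.2, -0.3]
gripper_width: 85.6
```

{"api": "send_rows", "payload": {"travel": [[0, -0.4, 0], [0, -0.4, 0], [0, -0.4, 0], [0, -0.4, 0], [0, -0.4, 0], [0, -0.3, 0], [0, 0, 0]], "twist": [[0, 0, 0], [0, 0, 0], [0, 0, 0], [0, 0, 0], [0, 0, 0], [0, 0, 0], [0, 0, 0]], "claw": [1, 1, 1, 1, 1, 1, 1]}}

```text
t: 33.08
position: [515.0, 69.8, 238.6]
eef_rot: [0.153, 1.567, -3.083]
contact_force: [0.6, 0.0, 0.0]
gripper_width: 85.7
```

```bash
python3 - <<'E'
from arc import *
print(st()[0]['t'],st()[1])
s=cams.grab_frame("side");t=cams.grab_frame("top")
cv2.imwrite("pics/s21f.png",s);crop("side",s,220,140,120,140,5,"s21.png");crop("top",t,265,130,110,110,6,"t21.png");cv2.imwrite("pics/t21f.png",t)
E
```

```text
33.075 [515.031  69.808 238.591]
```

View pics/s21.png

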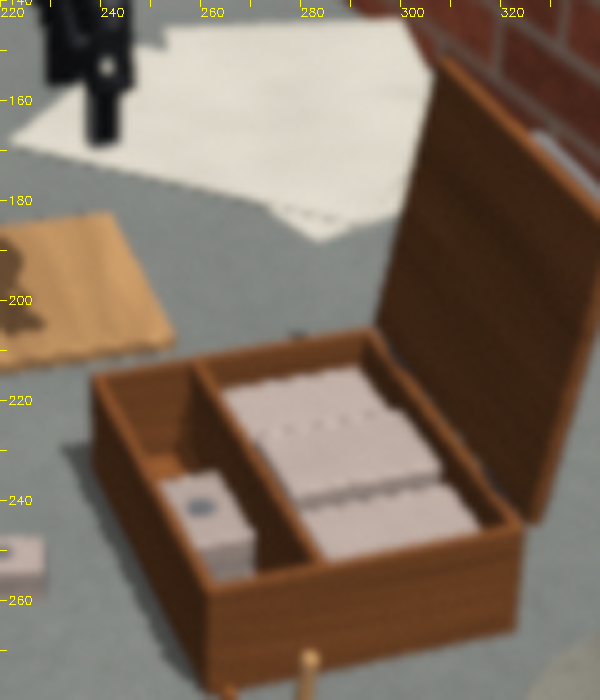

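View pics/t21.png

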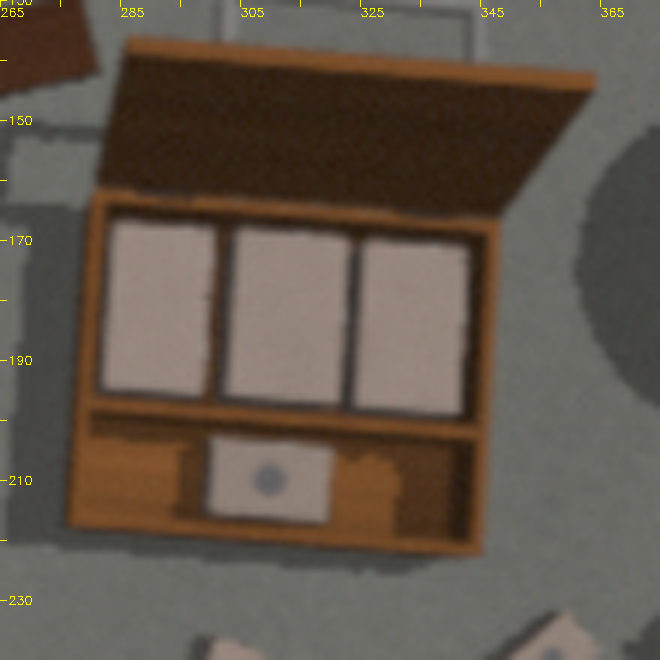

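View pics/t21f.png

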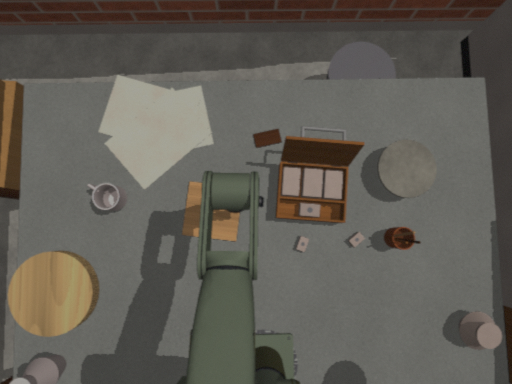

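```bash
python3 - <<'E'
from h import *
X,_,_=tri([220+201.5/5-.5,140+507.5/5-.5],[265+270/6-.5,130+480/6-.5]);print(X)
print(status.read_state()['joint_velocities'].round(3))
from cell import workorder
print(workorder.job_done())
E
```

```text
[ 494.239 -160.461   40.488]
[-0.024 -0.005 -0.002  0.001  0.002  0.004]
the job is handed in; nothing more can be done
None
```

The mould is in the chest's front slot, right side up with its length along the slot, and I handed the job in at about 33 s of the 72 s allowed.

- **Steps:** I took the largest mould off the lid across its width and set it on the ware board. I then swung the lid by its bar to about 1.74 rad and let go, so that it leant back on its stop. Finally I took the mould by its ends and lowered it to the slot floor until the wrist force showed contact.
- **Mould in the slot:** two-view measurement puts its top centre at (494.2, -160.5, 40.5) mm. A mould standing in the middle of the slot would be at (493.8, -161, 40).
- **Lid and bystanders:** in the last pictures the lid stands open by itself. The jug, tool pot, wheel, rib and small moulds show no sign of having moved. The gripper is empty and touches nothing.
- **Disagreements:**
  - The mould's angle on the board read between -0.08 and -0.11 rad in the pictures, against -0.14 from the arm. I gripped at -0.125, and it caused no trouble.
  - While swinging the lid, the measured bar path was up to 3.5 mm wider than calculated, with forces of only a few newtons.

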